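Index the cup on three clicks and hold it

ROBOT

A 7-joint arm with a two-finger parallel gripper is mounted at the origin on the work surface. World frame = base frame: x ahead of the robot, y to its left, z up, the work surface at z = 0. Lengths are in mm, angles in rad, forces in N, time in s.
With the tool pointing down it reaches from about 400 to 875 mm from the base axis. Payload 4.4 kg.
Tool frame: the origin (TCP) lies midway between the tips of the shut fingers; the grasp point (between the pads) lies 19 mm behind it; x points along the fingers, z is the direction in which the jaws open and shut, and the axes are right-handed (so a half turn about x gives the same grasp; the last joint's range is limited). The gripper opens to 85 mm and grips with 20 to 120 N. Pads are 22 mm wide; open, the fingers measure 114 mm over their backs; the gripper's body (76 mm by 85 mm) begins 54 mm behind the grasp point. The pads swing forward as they close: fully open they stand 13 mm farther back than shut.
Start: joints at [1.255, 0.628, 0.038, 1.517, -0.027, 0.996, -0.02], TCP at [160.714, -629.832, 231.313] pointing down, gripper open.
Joint ranges: [-3.06, 3.06], [-0.37, 2.12], [-1.25, 1.32], [0.18, 2.47], [-1.1, 4.24], [0.23, 1.98], [-2.94, 2.94]. Speed limits (rad/s): [2.57, 2.57, 3.14, 3.14, 3.14, 3.14, 3.14].

INTERFACE

Orientations are given as [roll, pitch, yaw] about the fixed x, y, z axes, in that order (R = Rz(yaw) Ry(pitch) Rx(roll)).
In Python, from cell import ctrl gives the robot as it stands. The module is installed in compiled form; this text tells all that it offers.
- The arm moves only by the tool servo_tool, never from a script. Its argument "rows" is a list of rows, each an object of numbers: "dx", "dy", "dz": the shift along the tool's x, y, z in units of 750 mm (1.0 is 750 mm); "wx", "wy", "wz": the turn, a rotation vector about the tool's x, y, z in units of 6 degrees (1.0 is 6 degrees); "fingers": the closure, from 0 (fully open) to 1 (shut). In form: [{"dx": .., "dy": .., "dz": .., "wx": .., "wy": .., "wz": .., "fingers": ..}, ...]. A call has 1 to 5 rows; each row shifts and turns the commanded pose from where the row before left it, along the tool's axes as they then stand; what a row does not reach is not made up. A row lasts 1/8 s, in which the tool goes at most 62.5 mm and 10.7 degrees, less where a joint would pass 70% of its speed; a pose out of reach is approached as far as the arm can. A call with a number of a shift or a turn outside -1 to 1 is refused whole. A call with a gripper value outside its range is refused whole. The fingers move at their own pace and stop on an object; the grip force is fixed at half the most. Time passes only in rows, so rows that do not move let the fingers close. It gives the time, the measured TCP pose, the force and the opening at its end, in the units of the state.
- ctrl.read_state(): the state, without advancing time (a new reading comes with each control period).
- ctrl.get_image(name): name is "scene" or "top" or "wrist"; returns the picture (420x560x3 uint8, red, green, blue); there is no depth.
- ctrl.camera_info(name): a dict with "fovy" (degrees; the focal length in pixels is half the picture's height over the tangent of half this angle, whatever the lens; pixels are square), "cx", "cy" (the principal point, pixels), "R" (3x3) and "t" (3): a world point X has camera coordinates R X + t. Camera axes: x right, y down, z forward; pixel columns grow to the right and rows downward; lengths in mm; the calibration is good to about 2 mm. A picture is of the moment at which its call begins: read the wrist's pose just before it. camera_info takes no time and is no camera call; for the wrist camera it gives the pose at the moment of the call.
- ctrl.finish_job(): hands the job in, once; it reports no verdict.
Trained networks look in the newest picture that a camera, given by its name, has taken for a name from the list of things; names that differ only in an ending like _2 or _b are one class to them, and where a whole thing is asked for, a point or a joint stands for the part that bears it (a point fixed in the world has none). Each returns a list of dicts, best first, with "conf" (0 to 1); they miss things now and then, are a little off and sometimes report something else, mostly with a low value. They report only what shows in the picture. A call takes as long as a camera call. They do not tell look-alikes from the thing itself.
- ctrl.search_frame(label, camera): "extent" ([centre column, centre row, width, height] in pixels, round what is visible of it).
- ctrl.silhouettes(label, camera): "region" (420x560 bool, what is visible of it) and "extent" ([centre column, centre row, width, height] in pixels, round what is visible of it).
- ctrl.mark_of(label, camera): "point" ([column, row] in pixels: a listed point, or the origin of a listed thing).
The state is a dict: "clock": time; "qpos": joint angles; "qd": joint speeds; "tau": joint torques, N m; "eef_pos": TCP position; "tool_rot": TCP orientation; "force": force on the tool from outside, world axes, zero at the start; "torque": the same for the moment, N m; "width": finger opening in mm.
Only numpy, scipy, OpenCV 4.12 (cv2) and the standard library are available. Lean on these libraries where they do the work, as an engineer would, in place of code of your own. Each camera call takes 0.05 s, during which the arm holds its last target.

TASK

Take the bisque cup off the sloping draining rack, turn it mouth down, set it fully home on the peg of the green indexing stand and let go of it. Then turn the stand's black knob clockwise (seen from above) three clicks on from the stop it stands at, counting them by feel and not running past the third, and finish with the knob still firmly in the gripper, steady in that third stop, ready for the next line to be scribed. Leave everything else on the bench where it is.

Things in the scene. Friction and masses are not known exactly. Their poses are not given: they have to be found in the camera images.
- cup: Pinkish unglazed straight cup, blue band near its base: outer diameter 64, height 90, wall 5, floor 6 thick (inside 84 deep, 54 across), 0.2 kg, its mass centred 40 from the base. Origin: centre of its base's underside; z: along its axis, base to mouth. At the start it lies in the rack, mouth to the robot's right and 15 degrees below level, its middle 76 above the table. How it is turned about its axis is free.
- cup_floor (a point): Centre of the cup's inner floor, 6 from the origin along the cup's z axis; it comes to rest on the peg's flat top.
- rack: Fixed wooden draining rack, base board 150 x 76: two dowels sloping down 15 degrees, 56 wide over all, so both sides of the cup are free; a low lip at the cup's rim (lift the cup straight up). Origin: centre of its underside, on the table; x: level, towards the low end, where the mouth is.
- stand: Fixed green indexing stand, housing 110 x 340, top 40 above the table. Origin: on the table; z up. In its frame: peg axis at y -95 (the end near the rack), knob axis at y 95; beside the peg a hand rest at x 41 to 57, 116 long, 78 high; beyond the knob a plunger block at y 148 to 182, 59 high, its thin pull to y 205. The peg is belted to the knob and turns with it 1:1.
- peg_top (a point): Centre of the flat top of the stand's upright peg, 145 above the table: a rubber head 42 across, edge bevelled 3, on a 16 post. When the cup is home its inner floor lies on it, its rim is 61 and its base 151 above the table.
- index_knob (a joint): Knob angle, rad, growing clockwise from above. The 16-lobe plate under the knob has a stop every 0.3927 rad (22.5 degrees), where a spring roller clicks into a notch. 0 is the first notch; the ends are at -0.08 and 2.44. It starts in the notch at 0, 0.393 or 0.785. Leaving a notch takes about 0.1 N m; past the crest, half way, the roller pulls it on into the next.
- knob_grip (a point): Where to grip the knob: on its vertical axis, 88 above the table. The black bar grip is 56 long along this frame's x, 16 thick along its y, from 71 to 101 above the table; it turns with the knob. The steel plate under it is 80 across, its top 54 above the table. A white line marks the bar's -x half.
- index_mark (a point): Red mark on the rim of the steel plate, on the knob's -x side, 40 from the knob's axis; it turns with the knob. Three clicks carry it 44 mm in a straight line from where it began, two 31, four 57.
- cup_dry1: Another bisque cup, already upside down on the drying board at the back: leave alone. Origin: centre of its base.
- cup_dry2: A second such cup on the drying board: leave alone.
- maquette: Small grey clay head, 143 tall, on the banding wheel at the back: leave alone. Origin: centre of its foot.
- jar_blue: Underglaze jar with blue cap, diameter 54, 65 tall: leave alone. Origin: centre of its foot.
- jar_red: Underglaze jar with red cap, diameter 54, 65 tall: leave alone. Origin: centre of its foot.
- brush: Brush about 180 long lying on the bench: leave alone. Origin: its middle.
- needle_tool: Needle tool with wooden handle, 150 long, 12 thick, lying on the bench: leave alone. Origin: its middle.
- mallet: Wooden mallet about 260 long, lying on the bench to the robot's left: leave alone. Origin: near its middle.
Mind the look-alikes: they are no part of the job. What is shaped like the cup but orange or yellow is not meant.

How it is judged:
By the outcome, as a careful person would: the job done as asked, in the order asked, and still so for the second after the job is handed in, while the arm keeps its last pose, push and grip.
It also fails if it takes over 61 s, if anything falls off the work surface, if the arm or the gripper's body presses on something with over 40 N, if the wrist force passes 120 N, or if a joint passes its speed limit or range.

## Working session

There is one attempt and no reset: what is moved stays moved. The work goes in short steps, Python scripts to look and compute and a tool call to move; the robot and the scene stay as the last step left them, time stands still between calls to the robot, and variables do not carry over. Pictures are saved under pics/ and viewed, and the job is handed in when it is done.

Besides the shell and the picture viewer there is one more tool, called after ">>>" in YAML: its name, and indented under it one key for each argument. servo_tool: Moves the arm, as the interface text tells. Its arguments: {"type":"object","properties":{"rows":{"type":"array"}},"required":["rows"]}

```bash
mkdir -p pics; cat > h.py <<'E'
import numpy as np, cv2
from cell import ctrl
def save(name,fn,crop=None,scale=1):
    im=ctrl.get_image(name)
    cv2.imwrite('pics/raw_'+fn,im[:,:,::-1])
    o=im[:,:,::-1]
    if crop: x0,y0,x1,y1=crop; o=o[y0:y1,x0:x1]
    if scale!=1: o=cv2.resize(o,None,fx=scale,fy=scale,interpolation=cv2.INTER_CUBIC)
    cv2.imwrite('pics/'+fn,o)
    return im
def cam(name):
    c=ctrl.camera_info(name); f=210/np.tan(np.radians(c['fovy'])/2)
    return f,c['cx'],c['cy'],np.array(c['R']),np.array(c['t'])
def unproj(name,px,z):
    f,cx,cy,R,t=cam(name)
    d=R.T@np.array([(px[0]-cx)/f,(px[1]-cy)/f,1]); o=-R.T@t
    return o+d*(z-o[2])/d[2]
def proj(name,X):
    f,cx,cy,R,t=cam(name); p=R@np.array(X)+t
    return f*p[0]/p[2]+cx,f*p[1]/p[2]+cy
E
python3 - <<'E'
from h import *
np.set_printoptions(precision=1,suppress=True)
print(ctrl.read_state())
for n in ['scene','top','wrist']:
    save(n,n+'0.png'); c=cam(n); print(n,c[:3],-c[3].T@c[4]); 
for n in ['scene','top']:
  for l in ['cup','stand','peg_top','knob_grip','index_mark','rack','cup_floor']:
    try:
        print(n,l,[(np.round(d['point'],1),round(d['conf'],2)) for d in ctrl.mark_of(l,n)[:4]])
    except Exception as e: print(l,e)
E
```

```text
{'clock': 0.0, 'qpos': array([ 1.3,  0.6,  0. ,  1.5, -0. ,  1. , -0. ]), 'qd': array([ 0.,  0., -0., -0.,  0., -0.,  0.]), 'tau': array([  0. , -56.3,   1.2, -19.3,   0. ,   0. ,   0. ]), 'eef_pos': array([ 160.6, -629.2,  230.4]), 'tool_rot': array([-3.1,  1.6,  1.8]), 'force': array([ 1.2, -0.2, -0.5]), 'torque': array([-0.,  0., -0.]), 'width': 85.56992874229783}
scene (np.float64(389.87212709007355), 276.0641444699206, 207.6610589335812) [1244.8 -370.7  907.2]
top (np.float64(418.7911701770733), 277.7478698592548, 204.15703375079468) [ 441.7  -10.5 1501.1]
wrist (np.float64(308.09674460116923), 280.9227194435463, 210.886250448855) [ 239.3 -611.5  373.3]
scene cup [(array([112.1, 230. ]), 0.83), (array([192.6, 253.5]), 0.8), (array([283.5, 186.7]), 0.61)]
scene stand [(array([269.7, 189.8]), 0.71)]
scene peg_top [(array([268.4, 189.4]), 0.84)]
scene knob_grip [(array([328.5, 192.7]), 0.82)]
scene index_mark [(array([324.3, 190.3]), 0.6)]
scene rack [(array([185.7, 277.2]), 0.84)]
scene cup_floor [(array([281.8, 183.7]), 0.94), (array([191.7, 251.6]), 0.8), (array([114.6, 226.9]), 0.66)]
top cup [(array([348.6, 204.8]), 0.89), (array([396.6, 277.8]), 0.74), (array([240.2, 255.4]), 0.69), (array([406.9, 192.3]), 0.47)]
top stand [(array([247.7, 216.6]), 0.61)]
top peg_top [(array([274.4, 217.9]), 0.57), (array([410.8, 218.2]), 0.22)]
top knob_grip [(array([220.8, 213.5]), 0.8)]
top index_mark [(array([209. , 217.7]), 0.72)]
top rack [(array([352.2, 204.4]), 0.85)]
top cup_floor [(array([402. , 277.1]), 0.8), (array([243.4, 256.2]), 0.79), (array([350. , 206.6]), 0.72), (array([407.1, 194.2]), 0.37)]
```

View pics/scene0.png

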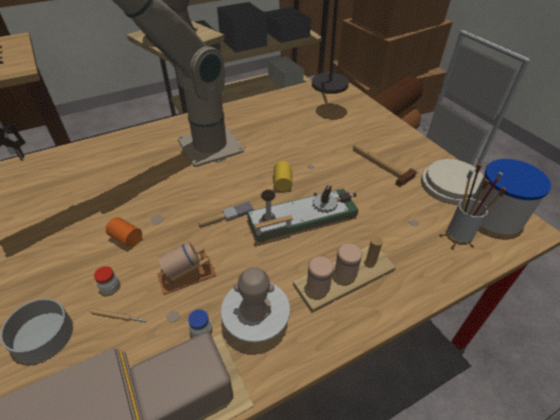

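View pics/top0.png

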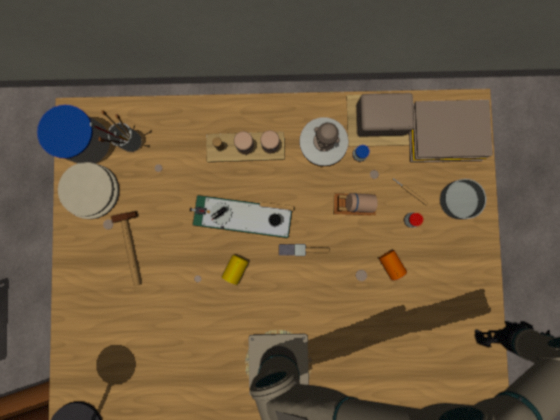

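View pics/wrist0.png

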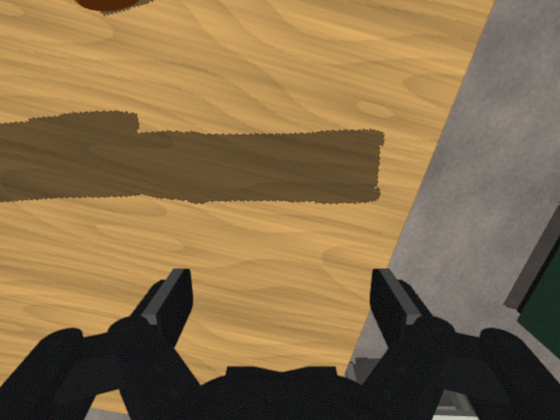

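```bash
python3 - <<'E'
from h import *
np.set_printoptions(precision=1,suppress=True)
a=cv2.imread('pics/raw_top0.png'); b=cv2.imread('pics/raw_scene0.png')
A=cv2.resize(a[185:245,180:310],None,fx=6,fy=6,interpolation=cv2.INTER_CUBIC)
B=cv2.resize(a[175:225,320:390],None,fx=4,fy=4,interpolation=cv2.INTER_CUBIC)
C=cv2.resize(b[225:295,145:225],None,fx=4,fy=3.5,interpolation=cv2.INTER_CUBIC)
D=np.zeros((600,780,3),np.uint8); D[:360]=A; D[360:560,:280]=B; C=C[:240]; D[360:360+len(C),300:300+C.shape[1]]=C
cv2.imwrite('pics/crop1.png',D)
print('camtop',ctrl.camera_info('top'))
print('rack',unproj('top',(352.2,204.4),0),unproj('scene',(185.7,277.2),0))
print('peg',unproj('top',(274.4,217.9),145),unproj('scene',(268.4,189.4),145))
print('knob',unproj('top',(220.8,213.5),88),unproj('scene',(328.5,192.7),88))
print('mark',unproj('top',(209,217.7),54),unproj('scene',(324.3,190.3),54))
print('cup o',unproj('top',(348.6,204.8),85),unproj('scene',(192.6,253.5),85))
print('stand',unproj('top',(247.7,216.6),0),unproj('scene',(269.7,189.8),0))
for n in ['top','scene']:
  for l in ['cup','rack','stand']:
    for d in ctrl.silhouettes(l,n)[:4]:
      m=d['region'].astype(np.uint8); r=cv2.minAreaRect(cv2.findNonZero(m)); print(n,l,round(d['conf'],2),r, m.sum())
E
```

```text
camtop {'fovy': 53.26233218200641, 'cx': 277.7478698592548, 'cy': 204.15703375079468, 'R': array([[-0. , -1. , -0. ],
       [-1. ,  0. , -0.1],
       [ 0.1, -0. , -1. ]]), 't': array([   0.4,  558.7, 1461.6])}
rack [ 553.4 -279.6    0. ] [ 561.1 -289.7    0. ]
peg [504.4  -0.1 145. ] [487.2  11.4 145. ]
knob [526.  181.1  88. ] [532.  198.2  88. ]
mark [514.4 226.7  54. ] [486.3 216.1  54. ]
cup o [ 546.  -252.1   85. ] [ 560.3 -255.9   85. ]
stand [517.9  96.7   0. ] [347.   87.2   0. ]
top cup 0.75 ((392.300048828125, 265.10003662109375), (28.174455642700195, 18.335756301879883), 63.43495178222656) 500
top cup 0.67 ((234.50001525878906, 269.5), (18.015792846679688, 29.25873374938965), 28.300758361816406) 500
top cup 0.6 ((360.6195068359375, 202.7080078125), (31.263931274414062, 18.625320434570312), 3.814074993133545) 557
top cup 0.6 ((274.5, 220.0), (10.0, 11.0), 90.0) 102
top rack 0.59 ((353.9927978515625, 204.65875244140625), (40.82148742675781, 20.388038635253906), 2.602562189102173) 340
top stand 0.96 ((239.70816040039062, 215.57061767578125), (102.00550079345703, 32.765926361083984), 7.431407928466797) 3045
scene cup 0.93 ((178.53759765625, 259.1463317871094), (23.411148071289062, 37.516456604003906), 61.55707550048828) 846
scene cup 0.72 ((123.36265563964844, 231.22314453125), (37.53847885131836, 22.79823875427246), 31.607501983642578) 765
scene cup 0.65 ((283.5, 175.5), (29.0, 19.0), 90.0) 505
scene rack 0.96 ((184.2815704345703, 270.388671875), (31.943069458007812, 58.0684814453125), 68.42869567871094) 1153
scene stand 0.69 ((301.41387939453125, 205.1805419921875), (49.16511535644531, 109.2979965209961), 74.9084243774414) 3489
scene stand 0.23 ((106.80001831054688, 279.60003662109375), (30.410520553588867, 22.360679626464844), 63.43495178222656) 590
```

View pics/crop1.png

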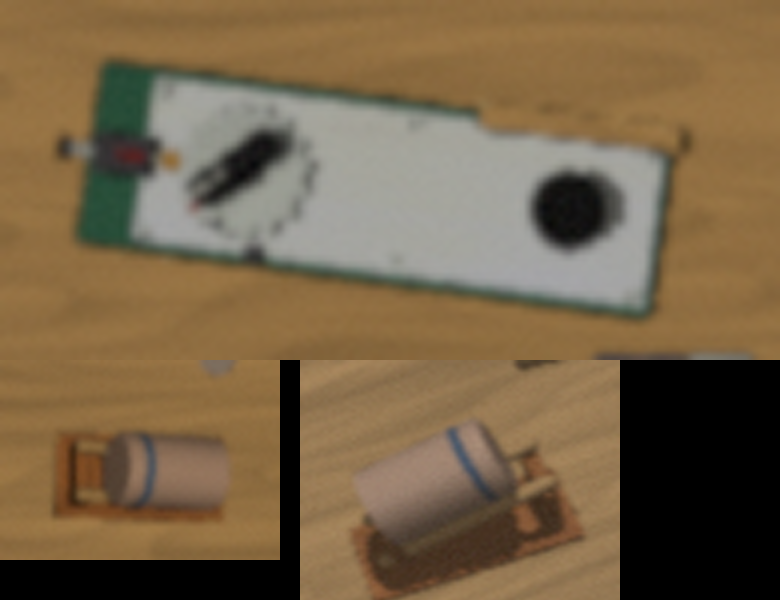

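```bash
cat >> h.py <<'E'
from scipy.spatial.transform import Rotation as Ro
def toolR(s=None):
    s=s or ctrl.read_state(); return Ro.from_euler('xyz',s['tool_rot']).as_matrix()
E
python3 - <<'E'
from h import *
np.set_printoptions(precision=4,suppress=True)
s=ctrl.read_state(); R=toolR(s); print(R); print(s['eef_pos'],s['qpos'])
q=s['qpos']
M=np.eye(3)
for i,x in enumerate(q): M=M@Ro.from_euler('z' if i%2==0 else 'y',x).as_matrix()
print(M); 
f,cx,cy,Rc,t=cam('wrist'); print('cam in tool',R.T@(-Rc.T@t-s['eef_pos'])); print(Rc@R)
E
```

```text
[[ 0.      0.969   0.2471]
 [-0.      0.2471 -0.969 ]
 [-1.      0.      0.    ]]
[ 160.7072 -629.8495  231.3259] [ 1.2552  0.6284  0.0385  1.5174 -0.027   0.9963 -0.02  ]
[[-0.2471 -0.969   0.    ]
 [-0.969   0.2471  0.    ]
 [-0.     -0.     -1.    ]]
cam in tool [-142.6481   80.7033    1.8777]
[[-0.0018 -0.0003  1.    ]
 [-0.308  -0.9514 -0.0008]
 [ 0.9514 -0.308   0.0016]]
```

```bash
cat >> h.py <<'E'
from scipy.optimize import least_squares
SG=[-1,1,-1,1,-1,1,-1]
LO=np.array([-3.06,-.37,-1.25,.18,-1.1,.23,-2.94]);HI=np.array([3.06,2.12,1.32,2.47,4.24,1.98,2.94])
def fk(q,P):
    M=np.eye(3);p=np.array([0,0,P[0]],float);L=[0,0,P[1],0,P[2],0,P[3]]
    for i in range(7):
        M=M@Ro.from_euler('z' if i%2==0 else 'y',SG[i]*q[i]).as_matrix()
        if i in(1,2): pass
        if i==2: p=p+M@[0,0,P[1]]
        if i==4: p=p+M@[0,0,P[2]]
        if i==6: p=p+M@[0,0,P[3]]
    return p,np.column_stack([M[:,2],M[:,1],-M[:,0]])
E
python3 - <<'E'
from h import *
np.set_printoptions(precision=3,suppress=True)
s=ctrl.read_state();q=s['qpos']
u1=fk(q,[0,1,0,0])[0];u2=fk(q,[0,0,1,0])[0]
print(u1,u2,fk(q,[0,0,0,1]))
A=np.column_stack([u1,u2])[:2]
print(np.linalg.solve(A,s['eef_pos'][:2]))
E
```

```text
[ 0.182 -0.559  0.809] [ 0.224 -0.809 -0.543] (array([ 0., -0., -1.]), array([[ 0.   ,  0.969,  0.247],
       [-0.   ,  0.247, -0.969],
       [-1.   ,  0.   ,  0.   ]]))
[-481.418 1110.915]
```

>>> servo_tool:
  rows:
    - {"dz": -0.06, "dy": 0.06, "wx": -1, "fingers": 0}
    - {"dz": -0.06, "dy": 0.06, "wx": -1, "fingers": 0}
    - {"dz": -0.05, "dy": 0.06, "wx": -1, "fingers": 0}
    - {"dz": -0.03, "dy": 0.06, "wx": -1, "fingers": 0}
    - {"dz": -0.01, "dy": 0.06, "wx": -1, "fingers": 0}

```text
schema error: expected keys dx, dy, dz, wx, wy, wz, fingers
```

>>> servo_tool:
  rows:
    - {"dx": 0, "dy": 0.042, "dz": -0.024, "wx": -1, "wy": 0, "wz": 0, "fingers": 0}
    - {"dx": 0, "dy": 0.044, "dz": -0.019, "wx": -1, "wy": 0, "wz": 0, "fingers": 0}
    - {"dx": 0, "dy": 0.046, "dz": -0.015, "wx": -1, "wy": 0, "wz": 0, "fingers": 0}
    - {"dx": 0, "dy": 0.047, "dz": -0.01, "wx": -1, "wy": 0, "wz": 0, "fingers": 0}
    - {"dx": 0, "dy": 0.048, "dz": -0.005, "wx": -1, "wy": 0, "wz": 0, "fingers": 0}

```text
clock: 1.78
eef_pos: [291.2, -503.2, 231.5]
tool_rot: [-0.252, 1.57, -1.047]
force: [0.5, -0.1, 0.4]
width: 85.4
```

>>> servo_tool:
  rows:
    - {"dx": 0, "dy": 0.048, "dz": 0, "wx": -1, "wy": 0, "wz": 0, "fingers": 0}
    - {"dx": 0, "dy": 0.048, "dz": 0.005, "wx": -1, "wy": 0, "wz": 0, "fingers": 0}
    - {"dx": -0.02, "dy": 0.047, "dz": 0.01, "wx": -1, "wy": 0, "wz": 0, "fingers": 0}
    - {"dx": -0.02, "dy": 0.046, "dz": 0.015, "wx": -1, "wy": 0, "wz": 0, "fingers": 0}
    - {"dx": -0.02, "dy": 0.044, "dz": 0.02, "wx": -1, "wy": 0, "wz": 0, "fingers": 0}

```text
clock: 2.4
eef_pos: [420.8, -377.1, 277.0]
tool_rot: [-0.77, 1.57, -1.041]
force: [-0.7, -0.4, 0.2]
width: 85.4
```

```bash
python3 - <<'E'
from h import *
s=ctrl.read_state(); print(s)
save('wrist','w1.png')
E
```

```text
{'clock': 2.4, 'qpos': array([ 0.86385333,  0.46616668, -0.27357478,  1.69637824,  0.14515035,
        0.99854562,  0.26874948]), 'qd': array([-0.33327158, -0.08367508, -0.2741613 , -0.20348653,  0.09297382,
        0.31458105,  0.23298816]), 'tau': array([  1.7321071 , -47.03417301,  -1.73990563, -18.39317858,
        -0.10083832,  -0.21799831,  -0.24888818]), 'eef_pos': array([ 420.75055842, -377.11489334,  276.95816233]), 'tool_rot': array([-0.77020514,  1.57039508, -1.04075117]), 'force': array([-0.69802324, -0.41693497,  0.15019903]), 'torque': array([ 0.00665859, -0.00463886, -0.05706242]), 'width': 85.35206911801714}
```

View pics/w1.png

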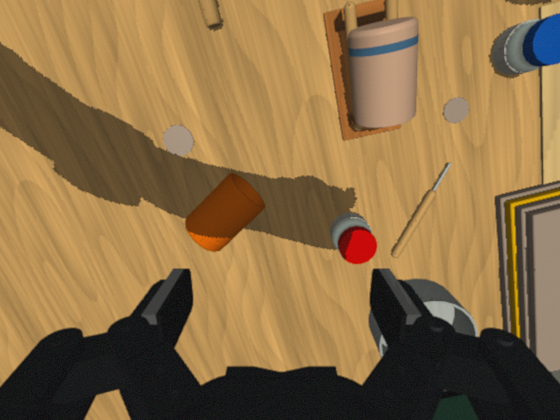

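>>> servo_tool:
  rows:
    - {"dx": 0.012, "dy": 0.035, "dz": 0.047, "wx": -1, "wy": 0, "wz": 0, "fingers": 0}
    - {"dx": 0.012, "dy": 0.03, "dz": 0.05, "wx": -0.9, "wy": 0, "wz": 0, "fingers": 0}
    - {"dx": 0.012, "dy": 0.025, "dz": 0.053, "wx": 0, "wy": 0, "wz": 0, "fingers": 0}
    - {"dx": 0, "dy": 0, "dz": 0, "wx": 0, "wy": 0, "wz": 0, "fingers": 0}

```text
clock: 2.95
eef_pos: [545.9, -327.1, 248.2]
tool_rot: [1.233, 1.568, 1.164]
force: [-0.7, 0.2, -0.2]
width: 85.1
```

```bash
python3 - <<'E'
from h import *
np.set_printoptions(precision=4,suppress=True)
s=ctrl.read_state(); print(s['qpos'],s['eef_pos'],s['tool_rot'],toolR(s))
save('wrist','w2.png')
for l in ['cup','cup_floor','rack']:
    for d in ctrl.mark_of(l,'wrist')[:3]: print(l,d['point'],d['conf'],unproj('wrist',d['point'],0 if l=='rack' else 87))
for l in ['cup','rack']:
    for d in ctrl.silhouettes(l,'wrist')[:3]:
      m=d['region'].astype(np.uint8); r=cv2.minAreaRect(cv2.findNonZero(m)); print(l,d['conf'],r)
      np.save('sil_%s.npy'%l,m) if d is not None else 0
      break
# FK fit
Q=[[1.2552,.6284,.0385,1.5174,-.027,.9963,-.02],[0.86385333,0.46616668,-0.27357478,1.69637824,0.14515035,0.99854562,0.26874948],s['qpos']]
X=[[160.7072,-629.8495,231.3259],[420.75,-377.115,276.958],s['eef_pos']]
for q in Q: print(fk(q,[0,0,0,1])[1])
E
```

```text
[ 0.6872  0.6073 -0.3186  1.5307  0.2054  1.037   0.2475] [ 545.9429 -327.1054  248.2117] [1.2332 1.5676 1.1637] [[ 0.0013  0.0695  0.9976]
 [ 0.0029  0.9976 -0.0695]
 [-1.      0.003   0.001 ]]
cup [94.9, 267.1] 0.71 [ 333.1608 -402.0147   87.    ]
cup [285.2, 114.7] 0.59 [ 554.2851 -257.3038   87.    ]
cup_floor [284.2, 120.5] 0.92 [ 552.4344 -263.4106   87.    ]
cup_floor [96.0, 265.6] 0.59 [ 333.8704 -401.0631   87.    ]
cup 0.92 ((118.79203033447266, 252.64401245117188), (50.912662506103516, 92.65472412109375), 55.304840087890625)
rack 0.67 ((284.76434326171875, 138.1094207763672), (123.3014144897461, 65.30778503417969), 87.70938873291016)
[[ 0.      0.969   0.2472]
 [-0.      0.2472 -0.969 ]
 [-1.      0.      0.    ]]
[[ 0.0002  0.2673  0.9636]
 [-0.0003  0.9636 -0.2673]
 [-1.     -0.0003  0.0003]]
[[ 0.0013  0.0695  0.9976]
 [ 0.0029  0.9976 -0.0695]
 [-1.      0.003   0.001 ]]
```

View pics/w2.png

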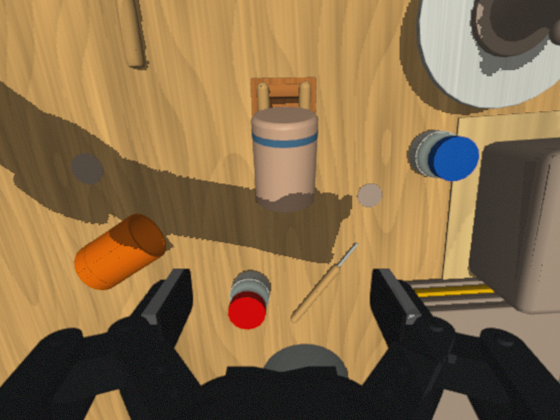

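```bash
cat > cupfit.py <<'E'
from h import *
def cyl(base,axis,r=32,h=90,n=60):
    axis=np.array(axis)/np.linalg.norm(axis); u=np.cross(axis,[1,0,.1]);u/=np.linalg.norm(u);v=np.cross(axis,u)
    th=np.linspace(0,2*np.pi,n,endpoint=False); c=np.outer(np.cos(th),u)+np.outer(np.sin(th),v)
    return np.vstack([base+r*c,base+h*axis+r*c])
def render(pts,C,shape=(420,560),ss=4):
    f,cx,cy,R,t=C; p=pts@R.T+t; uv=np.column_stack([f*p[:,0]/p[:,2]+cx,f*p[:,1]/p[:,2]+cy])
    h=cv2.convexHull(((uv+.5)*ss).astype(np.int32)); m=np.zeros((shape[0]*ss,shape[1]*ss),np.uint8); cv2.fillConvexPoly(m,h,1)
    return cv2.resize(m.astype(np.float32),(shape[1],shape[0]),interpolation=cv2.INTER_AREA)
E
python3 - <<'E'
from cupfit import *
from scipy.optimize import minimize
np.set_printoptions(precision=2,suppress=True)
im=ctrl.get_image('wrist'); C=cam('wrist'); best=None
for d in ctrl.silhouettes('cup','wrist'):
    if abs(d['extent'][0]-285)<25: best=d;break
print(best and (best['extent'],best['conf']))
m=best['region'].astype(np.float32)
def cost(p):
    yaw=p[2]; a=np.array([-np.sin(yaw)*np.cos(np.radians(15)),-np.cos(yaw)*np.cos(np.radians(15)),-np.sin(np.radians(15))])
    mid=np.array([p[0],p[1],76]); return np.abs(render(cyl(mid-45*a,a),C)-m).sum()
r=None
for y0 in (0,.06):
    x=minimize(cost,[552,-295,y0],method='Nelder-Mead',options=dict(initial_simplex=np.array([[552,-295,y0],[560,-295,y0],[552,-287,y0],[552,-295,y0+.08]])))
    print(x.x,x.fun,m.sum())
im2=im[:,:,::-1].copy(); cs,_=cv2.findContours(m.astype(np.uint8),0,2); cv2.drawContours(im2,cs,-1,(0,255,0),1)
p=x.x;yaw=p[2];a=np.array([-np.sin(yaw)*np.cos(np.radians(15)),-np.cos(yaw)*np.cos(np.radians(15)),-np.sin(np.radians(15))])
cs,_=cv2.findContours((render(cyl(np.array([p[0],p[1],76])-45*a,a),C)>.5).astype(np.uint8),0,2); cv2.drawContours(im2,cs,-1,(0,0,255),1)
cv2.imwrite('pics/fit1.png',cv2.resize(im2[60:240,200:370],None,fx=3,fy=3))
E
```

```text
([286.8, 155.2, 66.4, 109.5], 0.8)
[ 554.12 -295.43    0.05] 211.25 6385.0
[ 554.13 -295.43    0.05] 211.3125 6385.0
```

View pics/fit1.png

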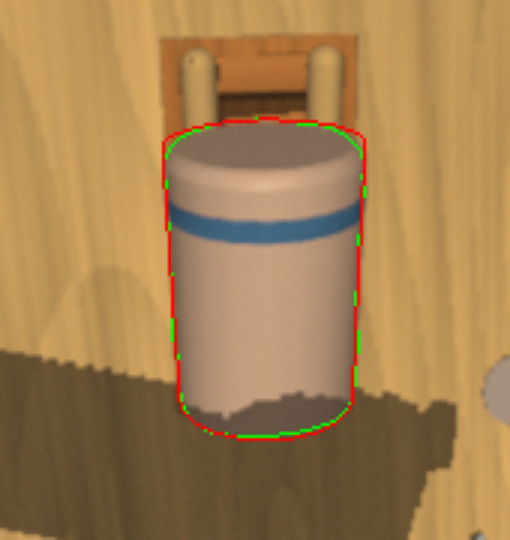

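>>> servo_tool:
  rows:
    - {"dx": -0.012, "dy": 0.073, "dz": -0.01, "wx": 0, "wy": 0, "wz": 0, "fingers": 0}
    - {"dx": -0.012, "dy": 0.073, "dz": -0.01, "wx": 0, "wy": 0, "wz": 0, "fingers": 0}
    - {"dx": -0.012, "dy": 0.073, "dz": -0.01, "wx": 0, "wy": 0, "wz": 0, "fingers": 0}
    - {"dx": -0.012, "dy": 0.073, "dz": -0.01, "wx": 0, "wy": 0, "wz": 0, "fingers": 0}
    - {"dx": -0.012, "dy": 0.073, "dz": -0.01, "wx": 0, "wy": 0, "wz": 0, "fingers": 0}

```text
clock: 3.98
eef_pos: [525.5, -53.5, 295.1]
tool_rot: [-0.232, 1.57, -0.308]
force: [0.1, -0.5, 0.2]
width: 85.3
```

>>> servo_tool:
  rows:
    - {"dx": -0.012, "dy": 0.073, "dz": -0.01, "wx": 0, "wy": 0, "wz": 0, "fingers": 0}
    - {"dx": -0.012, "dy": 0.073, "dz": -0.01, "wx": 0, "wy": 0, "wz": 0, "fingers": 0}
    - {"dx": 0, "dy": 0, "dz": 0, "wx": 0, "wy": 0, "wz": 0, "fingers": 0}
    - {"dx": 0, "dy": 0, "dz": 0, "wx": 0, "wy": 0, "wz": 0, "fingers": 0}

```text
clock: 4.47
eef_pos: [519.1, 54.6, 312.4]
tool_rot: [-1.242, 1.57, -1.318]
force: [-0.3, -0.6, -0.2]
width: 85.6
```

```bash
python3 - <<'E'
from h import *
np.set_printoptions(precision=4,suppress=True)
s=ctrl.read_state(); print(s['clock'],s['qpos'],s['eef_pos'],toolR(s))
save('wrist','w3.png')
for l,z in [('peg_top',145),('knob_grip',88),('index_mark',54),('stand',0)]:
    for d in ctrl.mark_of(l,'wrist')[:2]: print(l,d['point'],d['conf'],unproj('wrist',d['point'],z))
import pickle; pickle.dump([cam('wrist')],open('w3cam.pkl','wb'))
E
```

```text
4.475 [ 0.1255  0.3762 -0.3996  1.7529  0.1673  1.0458 -0.4086] [519.0647  54.5567 312.4451] [[ 0.0003  0.0753  0.9972]
 [-0.0011  0.9972 -0.0753]
 [-1.     -0.0011  0.0004]]
peg_top [264.4, 238.5] 0.66 [499.2503  -0.0922 145.    ]
knob_grip [276.9, 58.8] 0.74 [527.4216 183.8775  88.    ]
knob_grip [275.3, 135.7] 0.44 [518.926  103.5207  88.    ]
index_mark [256.3, 28.8] 0.69 [506.4209 221.9359  54.    ]
stand [276.7, 137.3] 0.62 [518.7235  95.1062   0.    ]
stand [277.4, 57.1] 0.19 [528.2129 199.1616   0.    ]
```

View pics/w3.png

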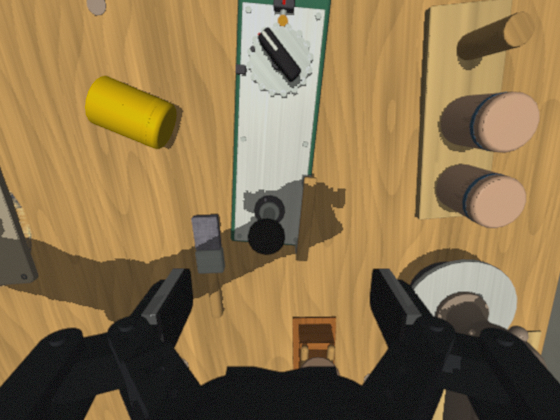

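```bash
cat > standfit.py <<'E'
from h import *
import pickle
np.set_printoptions(precision=4,suppress=True)
C=pickle.load(open('w3cam.pkl','rb'))[0]
def pj(X):
    f,cx,cy,R,t=C; p=np.atleast_2d(X)@R.T+t; return np.column_stack([f*p[:,0]/p[:,2]+cx,f*p[:,1]/p[:,2]+cy])
def S(p,L):
    c,s=np.cos(p[2]),np.sin(p[2]); L=np.atleast_2d(L); return np.column_stack([p[0]+c*L[:,0]-s*L[:,1],p[1]+s*L[:,0]+c*L[:,1],L[:,2]])
def circ(cx,cy,r,z,n=60):
    t=np.linspace(0,2*np.pi,n); return np.column_stack([cx+r*np.cos(t),cy+r*np.sin(t),0*t+z])
def overlay(p,th,fn,img='pics/raw_w3.png',crop=(200,0,360,270),k=2.2):
    im=cv2.imread(img); x0,y0,x1,y1=crop
    im=cv2.resize(im[y0:y1,x0:x1],None,fx=k,fy=k,interpolation=cv2.INTER_CUBIC)
    c,s=np.cos(th),np.sin(th)
    bar=np.array([[-28,-8],[28,-8],[28,8],[-28,8],[-28,-8]])@np.array([[c,s],[-s,c]])
    for L,col in [(circ(0,-95,21,142),(0,0,255)),(circ(0,95,40,54),(0,0,255)),(np.array([[-55,-170,40],[55,-170,40],[55,170,40],[-55,170,40],[-55,-170,40]]),(255,0,0)),
      (np.column_stack([bar[:,0],bar[:,1]+95,0*bar[:,0]+101]),(0,255,255)),
      (np.array([[41,-153,78],[57,-153,78],[57,-37,78],[41,-37,78],[41,-153,78]]),(255,0,255))]:
        q=((pj(S(p,L))-[x0,y0]+.5)*k).astype(np.int32); cv2.polylines(im,[q],False,col,1)
    cv2.imwrite('pics/'+fn,im)
E
python3 - <<'E'
from standfit import *
im=cv2.imread('pics/raw_w3.png'); g=cv2.cvtColor(im,6)
m=(g<32).astype(np.uint8); n,l,st,ce=cv2.connectedComponentsWithStats(m[:265,200:330].copy())
for i in range(1,n):
    if st[i,4]>100: print(st[i],ce[i]+[200,0])
P=np.array([499.3,-.1]);K=np.array([527.4,183.9]); d=(K-P)/np.linalg.norm(K-P); psi=np.arctan2(-d[0],d[1]); mid=(P+K)/2
print(mid,psi)
overlay([mid[0],mid[1],psi],np.radians(-50)-psi,'ov1.png')
E
```

```text
[ 60  39  40  42 184] [278.2609  62.6739]
[  48  218   36   36 1004] [266.0448 236.0667]
[513.35  91.9 ] -0.15154647776813143
```

View pics/ov1.png

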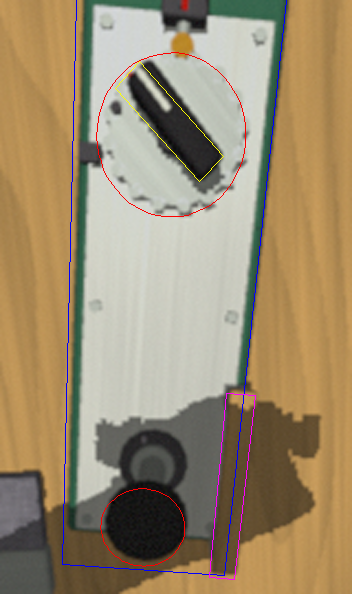

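```bash
python3 - <<'E'
from standfit import *
im=cv2.imread('pics/raw_w3.png')
a=cv2.resize(im[0:110,225:335],None,fx=5,fy=5,interpolation=cv2.INTER_CUBIC)
cv2.imwrite('pics/z1.png',a)
E
```

```text
(no output)
```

View pics/z1.png

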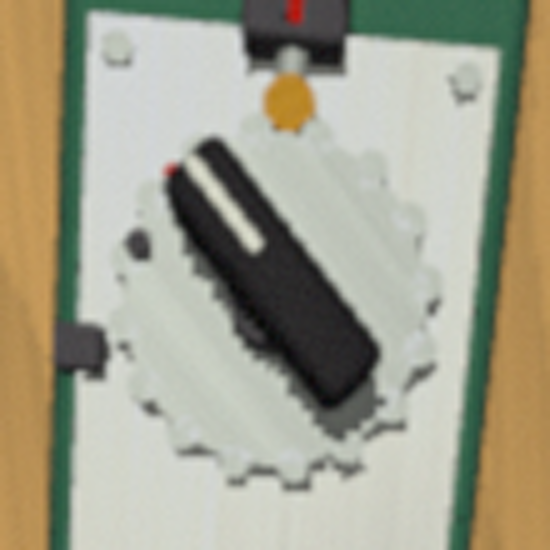

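```bash
python3 - <<'E'
from standfit import *
def up(px,z):
    f,cx,cy,R,t=C
    d=R.T@np.array([(px[0]-cx)/f,(px[1]-cy)/f,1]); o=-R.T@t
    return o+d*(z-o[2])/d[2]
im=cv2.imread('pics/raw_w3.png'); g=cv2.cvtColor(im,6)
P=up((266.0,236.1),144);K=up((279.3,59),54);print(P,K,np.linalg.norm(P-K)); 
# edges: wood->green, per row
hsv=cv2.cvtColor(im,cv2.COLOR_BGR2HSV)
wood=((hsv[...,0]<28)&(hsv[...,1]>80))
def edges(rows):
    L=[];Rr=[]
    for r in rows:
        xs=np.where(~wood[r,225:345])[0]+225
        c=[x for x in xs]
        # main run containing 260
        x=270
        while not wood[r,x]: x-=1
        L.append(x+.5+.0); x=290
        while x<345 and not wood[r,x]: x+=1
        Rr.append(x-.5)
    return np.array(L),np.array(Rr)
rows=np.arange(95,172,4); L,Rr=edges(rows); print(L,Rr)
for nm,E in(('L',L),('R',Rr)):
    W=np.array([up((x,r),40)[:2] for x,r in zip(E,rows)]); k=np.polyfit(W[:,1],W[:,0],1); res=W[:,0]-np.polyval(k,W[:,1]); print(nm,np.degrees(np.arctan(k[0])),'x at y=95',np.polyval(k,95),res.std())
E
```

```text
[501.2253   2.8123 144.    ] [530.1802 188.9378  54.    ] 208.76081344915877
[234.5 234.5 234.5 234.5 234.5 234.5 234.5 233.5 233.5 233.5 233.5 233.5
 233.5 233.5 233.5 232.5 232.5 232.5 232.5 232.5] [319.5 319.5 319.5 318.5 318.5 317.5 317.5 316.5 316.5 315.5 315.5 315.5
 314.5 314.5 313.5 313.5 312.5 312.5 311.5 311.5]
L 9.021009344320243 x at y=95 461.6454937526648 0.3545362157684028
R 9.047813757558087 x at y=95 570.0272527646616 0.3793846842063615
```

```bash
cat > kin.py <<'E'
from h import *
Q=[[1.25523,.62838,.03848,1.51744,-.02699,.99630,-.02],[0.86385333,0.46616668,-0.27357478,1.69637824,0.14515035,0.99854562,0.26874948],[.6872,.6073,-.3186,1.5307,.2054,1.037,.2475],[ 0.1255,0.3762,-0.3996,1.7529,0.1673,1.0458,-0.4086]]
X=[[160.7072,-629.8495,231.3259],[420.75,-377.115,276.958],[545.9429,-327.1054,248.2117],[519.0647,54.5567,312.4451]]
def frames(q):
    M=np.eye(3);out=[M]
    for i in range(7):
        M=M@Ro.from_euler('z' if i%2==0 else 'y',SG[i]*q[i]).as_matrix(); out.append(M)
    return out
# columns: base z, R3 z, R3 y?, R5 z, R7 z , R4 x ,R1 y
def feats(q):
    F=frames(q); e=np.eye(3)
    return np.column_stack([e[2],F[3][:,2],F[5][:,2],F[7][:,2],F[2][:,1],F[4][:,1],F[6][:,1]])
E
python3 - <<'E'
from kin import *
np.set_printoptions(precision=2,suppress=True)
s=ctrl.read_state(); Q[-1]=s['qpos'];X[-1]=s['eef_pos']
A=np.vstack([feats(q) for q in Q]);b=np.concatenate(X)
for cols in ([0,1,2,3],[0,1,2,3,4],[0,1,2,3,4,5],range(7)):
    cols=list(cols); w,_,rk,sv=np.linalg.lstsq(A[:,cols],b,rcond=None); print(cols,w,sv[-1],(A[:,cols]@w-b))
print(np.linalg.norm(np.array(X)[:,:2],axis=1))
E
```

```text
[0, 1, 2, 3] [-2356.23   647.7    328.64 -2236.34] 0.0021169933883942427 [ 30.91   1.96  -5.83   4.99  14.6    3.87   6.02  -1.71  -3.37 -13.1
   9.23   5.34]
[0, 1, 2, 3, 4] [-23.05 550.8  391.13 -19.54 -29.2 ] 0.002086107706139626 [-0.46 -3.47 -1.8   0.04  0.99 -0.14 -1.33  0.69  1.67 -1.82  1.4   0.27]
[0, 1, 2, 3, 4, 5] [334.34 559.07 382.21 347.94 -11.58 -16.47] 0.0020430985814458773 [-0.   -0.02  0.03  0.    0.    0.   -0.01  0.   -0.03 -0.01  0.01 -0.  ]
[0, 1, 2, 3, 4, 5, 6] [335.55 559.07 382.19 349.18 -11.59 -16.22  -0.25] 0.002036505417534237 [-0.01  0.   -0.    0.   -0.    0.01  0.   -0.   -0.01 -0.01  0.    0.01]
[650.03 565.02 636.44 522.  ]
```

```bash
cat >> kin.py <<'E'
W0=[334.34,559.07,382.21,347.94,-11.58,-16.47]
def FK(q,W): 
    p=feats(q)[:,:6]@W; F=frames(q)[7]; return p,np.column_stack([F[:,2],F[:,1],-F[:,0]])
def IK(p,R,W,q0):
    def f(q):
        a,B=FK(q,W); return np.concatenate([(a-p)/200,(B-R).ravel(),.002*(q-q0)])
    r=least_squares(f,np.clip(q0,LO+.01,HI-.01),bounds=(LO,HI)); a,B=FK(r.x,W); return r.x,np.linalg.norm(a-p),np.linalg.norm(B-R)
def Rpose(az,el): # pointing azimuth az (horizontal dir), el degrees below level; tool z horizontal to the right?, tool y up-ish
    h=np.array([np.cos(az),np.sin(az),0]); x=h*np.cos(el)-np.array([0,0,np.sin(el)]); y=h*np.sin(el)+np.array([0,0,np.cos(el)]); z=np.cross(x,y); return np.column_stack([x,y,z])
E
python3 - <<'E'
from kin import *
np.set_printoptions(precision=2,suppress=True)
s=ctrl.read_state();q0=s['qpos']
for dd in (0,44):
  W=np.array(W0);W[0]+=dd;W[3]+=dd
  for al in (0,15,30):
    az=np.pi/2-.05
    if True:
        R=Rpose(az,np.radians(90+al)); p=np.array([554,-285,80])+19*R[:,0]
        q,e1,e2=IK(p,R,W,np.array([.69,.6,-.3,1.5,.2,1.0,.25])); print(dd,'rack',al,q,round(e1,1),round(e2,3),np.minimum(q-LO,HI-q).min())
    for azd in (90,60,30):
        R=Rpose(np.radians(azd),np.radians(15+al)); 
        for z in(120,220):
          p=np.array([501,2.3,z])+19*R[:,0]; best=None
          for g in ([.69,.6,-.3,1.5,.2,1.0,.25],[.3,.8,.0,1.5,1.5,1.0,.25],[.6,.8,.3,1.7,1.5,1.6,-1.25],[-.3,.8,.0,1.8,.8,1.0,.25],[.3,.4,-.6,2,1.0,1.0,1]):
            q,e1,e2=IK(p,R,W,np.array(g)); 
            if best is None or e1/200+e2<best[1]/200+best[2]: best=(q,e1,e2)
          q,e1,e2=best; print(dd,'peg',al,azd,z,q,round(e1,1),round(e2,3),np.round(np.minimum(q-LO,HI-q).min(),2))
E
```

```text
0 rack 0 [ 0.57  0.81 -0.23  1.72  0.28  0.64  0.14] 0.0 0.0 0.4090357589317868
0 peg 0 90 120 [ 1.04  1.35 -0.91  1.77 -0.31  0.94  0.66] 0.0 0.0 0.34
0 peg 0 90 220 [ 1.05  1.16 -0.93  1.81 -0.44  1.02  0.64] 0.0 0.0 0.32
0 peg 0 60 120 [ 1.3   1.48 -1.09  2.18 -0.7   0.23  0.97] 0.0 0.0 0.0
0 peg 0 60 220 [ 1.34  1.33 -1.25  2.23 -0.59  0.24  0.65] 0.0 0.0 0.0
0 peg 0 30 120 [ 1.38  1.8  -1.25  2.47  3.12  0.58 -2.82] 18.5 0.105 0.0
0 peg 0 30 220 [ 1.31  1.35 -1.25  2.47  3.4   0.48  2.81] 29.3 0.174 0.0
0 rack 15 [ 0.26  0.79  0.06  1.82  0.45  0.51 -0.14] 0.0 0.0 0.27872280554560835
0 peg 15 90 120 [ 0.99  1.17 -0.89  1.85 -0.23  0.79  0.54] 0.0 0.0 0.36
0 peg 15 90 220 [ 0.99  0.98 -0.89  1.85 -0.38  0.92  0.54] 0.0 0.0 0.36
0 peg 15 60 120 [ 1.14  1.17 -0.94  2.21 -1.1   0.23  1.18] 2.4 0.023 0.0
0 peg 15 60 220 [ 1.24  1.03 -1.16  2.23 -0.62  0.23  0.51] 0.0 0.0 0.0
0 peg 15 30 120 [ 1.14  1.3  -1.09  2.47  3.14  0.59  2.94] 23.1 0.13 0.0
0 peg 15 30 220 [ 1.19  1.   -1.25  2.47  3.    0.43  2.78] 21.2 0.127 0.0
0 rack 30 [-0.11  0.88  0.43  1.88  0.5   0.4  -0.34] 0.0 0.0 0
[... 1335 characters left out ...]
 0.17] 0.0 0.0 0.02
44 peg 15 30 120 [ 1.35  1.53 -1.25  2.47  2.73  0.54 -2.75] 23.8 0.156 0.0
44 peg 15 30 220 [ 1.31  1.08 -1.25  2.47  2.99  0.33  2.92] 25.1 0.172 0.0
44 rack 30 [-0.15  0.89  0.44  1.89  0.48  0.4  -0.36] 0.0 0.0 0.17097027444916366
44 peg 30 90 120 [ 0.91  1.02 -0.79  1.89 -0.13  0.7   0.43] 0.0 0.0 0.46
44 peg 30 90 220 [ 0.91  0.83 -0.78  1.86 -0.28  0.87  0.46] 0.0 0.0 0.47
44 peg 30 60 120 [ 1.18  1.16 -1.15  2.24  1.13  0.23 -1.16] 0.0 0.0 0.0
44 peg 30 60 220 [ 1.23  0.92 -1.23  2.21  0.32  0.3  -0.52] 0.0 0.0 0.02
44 peg 30 30 120 [ 1.11  1.18 -1.25  2.47  2.4   0.61 -2.9 ] 16.0 0.106 0.0
44 peg 30 30 220 [ 1.12  0.76 -1.19  2.47  2.61  0.31  2.94] 9.0 0.062 0.0
```

>>> servo_tool:
  rows:
    - {"dx": 0.02, "dy": -0.0636, "dz": 0.0116, "wx": 0, "wy": 0, "wz": 0, "fingers": 0}
    - {"dx": 0.02, "dy": -0.0636, "dz": 0.0116, "wx": 0, "wy": 0, "wz": 0, "fingers": 0}
    - {"dx": 0.02, "dy": -0.0636, "dz": 0.0116, "wx": 0, "wy": 0, "wz": 0, "fingers": 0}
    - {"dx": 0.02, "dy": -0.0636, "dz": 0.0116, "wx": 0, "wy": 0, "wz": 0, "fingers": 0}
    - {"dx": 0.02, "dy": -0.0636, "dz": 0.0116, "wx": 0, "wy": 0, "wz": 0, "fingers": 0}

```text
clock: 5.35
eef_pos: [544.5, -188.0, 236.7]
tool_rot: [-0.343, 1.571, -0.419]
force: [0.8, -0.1, 1.0]
width: 85.3
```

>>> servo_tool:
  rows:
    - {"dx": 0.02, "dy": -0.0636, "dz": 0.0116, "wx": 0, "wy": 0, "wz": 0, "fingers": 0}
    - {"dx": 0.02, "dy": -0.0636, "dz": 0.0116, "wx": -0.24, "wy": 0, "wz": 0, "fingers": 0}
    - {"dx": 0, "dy": 0, "dz": 0, "wx": 0, "wy": 0, "wz": 0, "fingers": 0}
    - {"dx": 0, "dy": 0, "dz": 0, "wx": 0, "wy": 0, "wz": 0, "fingers": 0}

```text
clock: 5.85
eef_pos: [554.6, -281.9, 206.9]
tool_rot: [1.958, 1.57, 1.908]
force: [0.4, 0.7, -0.7]
width: 85.9
```

```bash
python3 - <<'E'
from h import *
np.set_printoptions(precision=4,suppress=True)
s=ctrl.read_state(); print(s['clock'],s['eef_pos'],toolR(s))
d=np.array([554.7,-282.9,56])-s['eef_pos']; print(d,toolR(s).T@d/750)
save('wrist','w4.png')
E
```

```text
5.85 [ 554.5539 -281.925   206.9322] [[-0.0004  0.0508  0.9987]
 [ 0.0012  0.9987 -0.0508]
 [-1.      0.0012 -0.0005]]
[   0.1461   -0.975  -150.9322] [ 0.2012 -0.0015  0.0004]
```

View pics/w4.png

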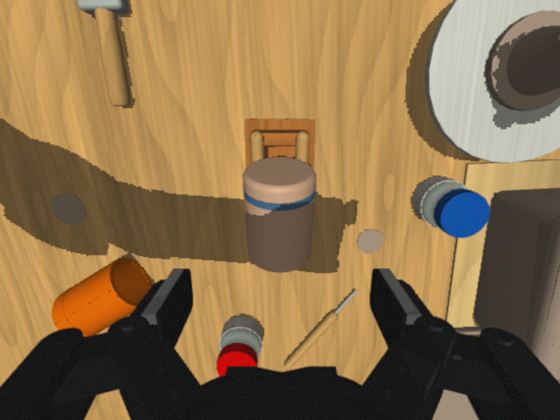

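>>> servo_tool:
  rows:
    - {"dx": 0.05, "dy": 0, "dz": 0, "wx": 0, "wy": 0, "wz": 0, "fingers": 0}
    - {"dx": 0.05, "dy": -0.001, "dz": 0, "wx": 0, "wy": 0, "wz": 0, "fingers": 0}
    - {"dx": 0.05, "dy": 0, "dz": 0, "wx": 0, "wy": 0, "wz": 0, "fingers": 0}
    - {"dx": 0.03, "dy": 0, "dz": 0, "wx": 0, "wy": 0, "wz": 0, "fingers": 0}
    - {"dx": 0.021, "dy": 0, "dz": 0, "wx": 0, "wy": 0, "wz": 0, "fingers": 0}

```text
clock: 6.52
eef_pos: [555.2, -281.1, 56.1]
tool_rot: [1.522, 1.57, 1.474]
force: [1.2, -0.0, -0.7]
width: 85.5
```

>>> servo_tool:
  rows:
    - {"dx": 0, "dy": 0, "dz": 0, "wx": 0, "wy": 0, "wz": 0, "fingers": 0}
    - {"dx": 0, "dy": 0, "dz": 0, "wx": 0, "wy": 0, "wz": 0, "fingers": 0}

```text
clock: 6.78
eef_pos: [555.8, -282.7, 57.7]
tool_rot: [-0.297, 1.569, -0.346]
force: [0.2, -0.3, 0.1]
width: 85.7
```

```bash
python3 - <<'E'
from h import *
np.set_printoptions(precision=4,suppress=True)
s=ctrl.read_state(); print(s['clock'],s['eef_pos'],s['force'])
save('wrist','w5.png')
E
```

```text
6.775 [ 555.7754 -282.7186   57.7005] [ 0.1602 -0.3009  0.139 ]
```

View pics/w5.png

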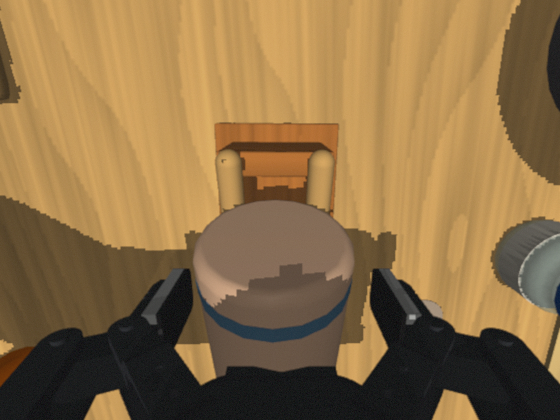

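>>> servo_tool:
  rows:
    - {"dx": 0, "dy": 0, "dz": -0.003, "wx": 0, "wy": 0, "wz": 0, "fingers": 0.1}
    - {"dx": 0, "dy": 0, "dz": 0, "wx": 0, "wy": 0, "wz": 0, "fingers": 0.6}
    - {"dx": 0, "dy": 0, "dz": 0, "wx": 0, "wy": 0, "wz": 0, "fingers": 1}
    - {"dx": 0, "dy": 0, "dz": 0, "wx": 0, "wy": 0, "wz": 0, "fingers": 1}
    - {"dx": 0, "dy": 0, "dz": 0, "wx": 0, "wy": 0, "wz": 0, "fingers": 1}

```text
clock: 7.45
eef_pos: [552.7, -283.1, 57.4]
tool_rot: [-0.925, 1.57, -0.975]
force: [-0.9, 0.4, 5.2]
width: 61.6
```

>>> servo_tool:
  rows:
    - {"dx": 0, "dy": 0, "dz": 0, "wx": 0, "wy": 0, "wz": 0, "fingers": 1}
    - {"dx": 0, "dy": 0, "dz": 0, "wx": 0, "wy": 0, "wz": 0, "fingers": 1}
    - {"dx": 0, "dy": 0, "dz": 0, "wx": 0, "wy": 0, "wz": 0, "fingers": 1}

```text
clock: 7.82
eef_pos: [552.7, -283.1, 57.4]
tool_rot: [-0.93, 1.57, -0.98]
force: [-1.5, -0.2, 6.7]
width: 61.7
```

```bash
python3 - <<'E'
from h import *
np.set_printoptions(precision=4,suppress=True)
s=ctrl.read_state(); print(s['clock'],s['eef_pos'],s['force'],s['torque'],s['width'])
save('wrist','w6.png')
E
```

```text
7.825 [ 552.7118 -283.0811   57.4216] [-1.4574 -0.2297  6.7081] [-0.0565  0.3173  0.0012] 61.69951270535005
```

View pics/w6.png

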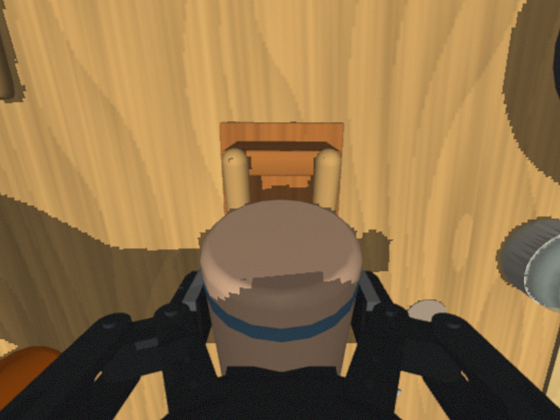

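>>> servo_tool:
  rows:
    - {"dx": -0.01, "dy": 0, "dz": 0, "wx": 0, "wy": 0, "wz": 0, "fingers": 1}
    - {"dx": -0.03, "dy": 0, "dz": 0, "wx": 0, "wy": 0, "wz": 0, "fingers": 1}
    - {"dx": -0.05, "dy": 0, "dz": 0, "wx": 0, "wy": 0, "wz": 0, "fingers": 1}
    - {"dx": -0.06, "dy": 0, "dz": 0, "wx": 0, "wy": 0, "wz": 0, "fingers": 1}
    - {"dx": -0.06, "dy": 0, "dz": 0, "wx": 0, "wy": 0, "wz": 0, "fingers": 1}

```text
clock: 8.5
eef_pos: [552.2, -282.3, 215.3]
tool_rot: [2.367, 1.57, 2.317]
force: [0.9, -0.7, -1.7]
width: 61.6
```

>>> servo_tool:
  rows:
    - {"dx": -0.06, "dy": 0, "dz": 0, "wx": 0, "wy": 0, "wz": 0, "fingers": 1}
    - {"dx": -0.03, "dy": 0, "dz": 0, "wx": 0, "wy": 0, "wz": 0, "fingers": 1}
    - {"dx": 0, "dy": 0, "dz": 0, "wx": 0, "wy": 0, "wz": 0, "fingers": 1}
    - {"dx": 0, "dy": 0, "dz": 0, "wx": 0, "wy": 0, "wz": 0, "fingers": 1}

```text
clock: 9.0
eef_pos: [551.7, -282.3, 280.1]
tool_rot: [2.785, 1.568, 2.735]
force: [0.8, 0.6, -0.8]
width: 61.6
```

```bash
python3 - <<'E'
from h import *
np.set_printoptions(precision=4,suppress=True)
s=ctrl.read_state(); print(s['clock'],s['eef_pos'],toolR(s),s['force'],s['torque'],s['width'])
save('wrist','w7.png')
E
```

```text
9.0 [ 551.6507 -282.2679  280.1379] [[-0.0024  0.0495  0.9988]
 [ 0.001   0.9988 -0.0495]
 [-1.      0.0009 -0.0024]] [ 0.7559  0.557  -0.8358] [ 0.      0.0339 -0.0477] 61.58804353715495
```

View pics/w7.png

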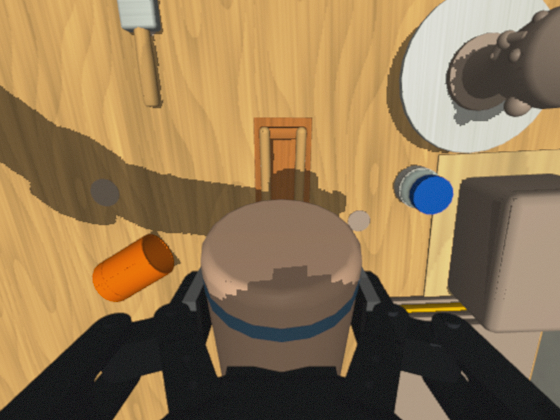

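```bash
cat > handfit.py <<'E'
from cupfit import *
from scipy.optimize import minimize
np.set_printoptions(precision=3,suppress=True)
def run(fn):
    s=ctrl.read_state(); R=toolR(s); T=s['eef_pos']; im=ctrl.get_image('wrist'); C=cam('wrist'); best=None
    for d in ctrl.silhouettes('cup','wrist'):
        print(d['extent'],d['conf'])
        if best is None and abs(d['extent'][0]-281)<40 and d['extent'][1]>200: best=d
    cv2.imwrite('pics/raw_'+fn,im[:,:,::-1])
    def pts(p):
        a=np.array([np.sin(p[2]),-np.cos(p[2]),p[4]]); a/=np.linalg.norm(a); b=np.array([p[0],p[1],p[3]])
        return cyl(b,a)@R.T+T
    p0=np.array([-30.2,31.2,np.radians(15),0,0])
    # upper outline edges only: rows < 300
    o=im[:,:,::-1].copy()
    m=best['region'].astype(np.float32) if best else None
    r0=285
    def cost(v):
        p=np.array([v[0],v[1],np.radians(15)+v[2],v[3],0]); return np.abs(render(pts(p),C,ss=3)[:r0]-m[:r0]).sum()
    v0=np.array([-30.2,31.2,0,0])
    if best:
        print('cost0',cost(v0),m[:r0].sum())
        # fix tilt
        f2=lambda w: cost([w[0],w[1],0,w[2]])
        x=minimize(f2,[-30.2,31.2,0],method='Nelder-Mead',options=dict(initial_simplex=[[-30,31,0],[-25,31,0],[-30,36,0],[-30,31,4]],maxiter=120)); print(x.x,x.fun)
        cs,_=cv2.findContours(m.astype(np.uint8),0,2); cv2.drawContours(o,cs,-1,(0,255,0),1)
    cs,_=cv2.findContours((render(pts(p0),C)>.5).astype(np.uint8),0,2); cv2.drawContours(o,cs,-1,(0,0,255),1)
    # band centre unknown; base circle
    cv2.imwrite('pics/'+fn,cv2.resize(o[180:400,170:400],None,fx=2.5,fy=2.5))
E
python3 -c "
from handfit import *
run('hf1.png')"
```

```text
[133.2, 267.1, 80.9, 72.0] 0.84
[281.0, 289.8, 159.2, 176.5] 0.7
cost0 1541.1111 11836.0
[-28.227  27.913   1.925] 277.8888854980469
```

View pics/hf1.png

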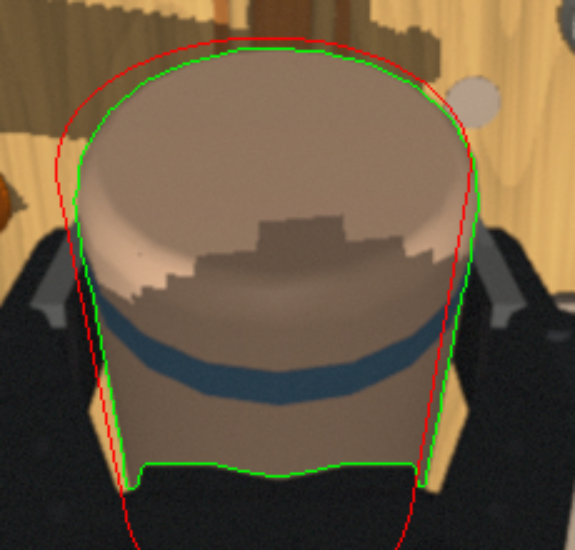

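>>> servo_tool:
  rows:
    - {"dx": 0, "dy": 0.0252, "dz": -0.0055, "wx": 0, "wy": 0, "wz": 0.78, "fingers": 1}
    - {"dx": 0.002, "dy": 0.0251, "dz": -0.0055, "wx": 0, "wy": 0, "wz": 0.78, "fingers": 1}
    - {"dx": 0.0041, "dy": 0.0249, "dz": -0.0055, "wx": 0, "wy": 0, "wz": 0.78, "fingers": 1}
    - {"dx": 0.0061, "dy": 0.0244, "dz": -0.0055, "wx": 0, "wy": 0, "wz": 0.78, "fingers": 1}
    - {"dx": 0.0081, "dy": 0.0239, "dz": -0.0055, "wx": 0, "wy": 0, "wz": 0.78, "fingers": 1}

```text
clock: 9.78
eef_pos: [536.3, -186.8, 280.8]
tool_rot: [1.573, 1.16, 1.523]
force: [0.2, -0.1, -1.3]
width: 61.4
```

>>> servo_tool:
  rows:
    - {"dx": 0.01, "dy": 0.0231, "dz": -0.0055, "wx": 0, "wy": 0, "wz": 0.78, "fingers": 1}
    - {"dx": 0.0119, "dy": 0.0222, "dz": -0.0055, "wx": 0, "wy": 0, "wz": 0.78, "fingers": 1}
    - {"dx": 0.0136, "dy": 0.0212, "dz": -0.0055, "wx": 0, "wy": 0, "wz": 0.78, "fingers": 1}
    - {"dx": 0.0153, "dy": 0.02, "dz": -0.0055, "wx": 0, "wy": 0, "wz": 0.78, "fingers": 1}
    - {"dx": 0.0169, "dy": 0.0187, "dz": -0.0055, "wx": 0, "wy": 0, "wz": 0.78, "fingers": 1}

```text
clock: 10.4
eef_pos: [520.5, -91.8, 280.7]
tool_rot: [1.572, 0.752, 1.521]
force: [-1.1, -0.4, -2.3]
width: 61.6
```

```bash
python3 - <<'E'
from kin import *
np.set_printoptions(precision=3,suppress=True)
s=ctrl.read_state(); print(s['clock'],s['eef_pos'],toolR(s),s['force'],s['torque'],s['width'],s['qpos'])
Q.append(s['qpos']);X.append(s['eef_pos'])
A=np.vstack([feats(q)[:,:6] for q in Q]);b=np.concatenate(X); print(np.linalg.lstsq(A,b,rcond=None)[0])
E
```

```text
10.4 [520.544 -91.802 280.695] [[ 0.036  0.035  0.999]
 [ 0.729  0.682 -0.05 ]
 [-0.683  0.73  -0.001]] [-1.1   -0.374 -2.298] [-0.984  0.035 -0.027] 61.57258972441344 [ 0.945  0.727 -0.66   1.669 -0.382  1.173  0.513]
[336.402 558.893 382.3   349.818 -11.592 -16.489]
```

>>> servo_tool:
  rows:
    - {"dx": 0.0184, "dy": 0.0173, "dz": -0.0055, "wx": 0, "wy": 0, "wz": 0.78, "fingers": 1}
    - {"dx": 0.0197, "dy": 0.0157, "dz": -0.0055, "wx": 0, "wy": 0, "wz": 0.78, "fingers": 1}
    - {"dx": 0.0209, "dy": 0.014, "dz": -0.0055, "wx": 0, "wy": 0, "wz": 0.78, "fingers": 1}
    - {"dx": 0.022, "dy": 0.0123, "dz": -0.0055, "wx": 0, "wy": 0, "wz": 0.78, "fingers": 1}
    - {"dx": 0.0229, "dy": 0.0104, "dz": -0.0055, "wx": 0, "wy": 0, "wz": 0.78, "fingers": 1}

```text
clock: 11.02
eef_pos: [504.9, 3.4, 280.5]
tool_rot: [1.571, 0.344, 1.52]
force: [0.4, 0.7, -2.0]
width: 61.5
```

>>> servo_tool:
  rows:
    - {"dx": 0.0237, "dy": 0.0085, "dz": -0.0055, "wx": 0, "wy": 0, "wz": 0.8, "fingers": 1}
    - {"dx": 0, "dy": 0, "dz": 0, "wx": 0, "wy": 0, "wz": 0, "fingers": 1}
    - {"dx": 0, "dy": 0, "dz": 0, "wx": 0, "wy": 0, "wz": 0, "fingers": 1}

```text
clock: 11.4
eef_pos: [502.3, 21.9, 281.3]
tool_rot: [1.57, 0.264, 1.52]
force: [-0.5, -0.5, -1.6]
width: 61.6
```

```bash
python3 - <<'E'
from kin import *
np.set_printoptions(precision=3,suppress=True)
s=ctrl.read_state(); R=toolR(s);print(s['clock'],s['eef_pos'],R,s['force'],s['torque'],s['width'],s['qpos'])
b=s['eef_pos']+R@[-30.2,31.2,0]; a=R@[np.sin(np.radians(15)),-np.cos(np.radians(15)),0]; print('base',b,'axis',a,'floor',b+6*a)
save('scene','s2.png',(130,100,400,280),2.8); save('wrist','w8.png'); save('top','t2.png',(180,150,330,260),5)
E
```

```text
11.4 [502.33   21.887 281.316] [[ 0.049  0.013  0.999]
 [ 0.964  0.26  -0.051]
 [-0.261  0.965  0.   ]] [-0.517 -0.536 -1.628] [-1.307  0.097 -0.069] 61.610752089187386 [ 1.023  0.984 -0.835  1.847 -0.643  1.089  0.726]
base [501.247   0.89  319.309] axis [ 0.    -0.002 -1.   ] floor [501.249   0.879 313.309]
```

View pics/s2.png

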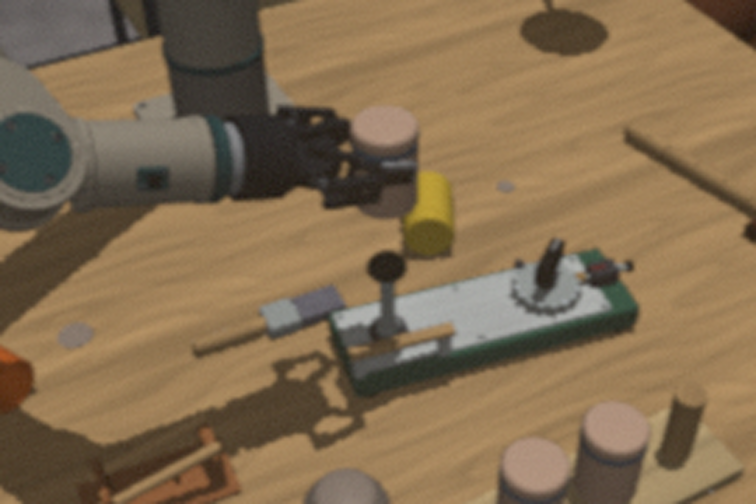

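View pics/w8.png

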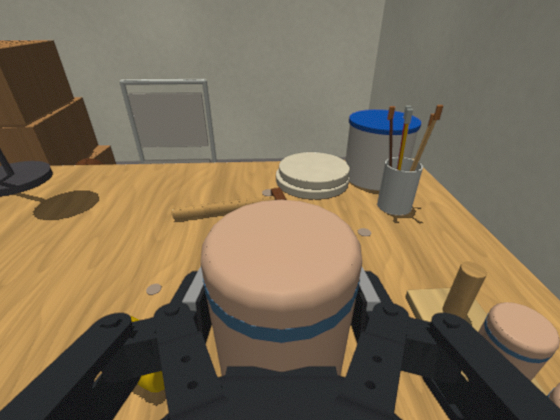

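View pics/t2.png

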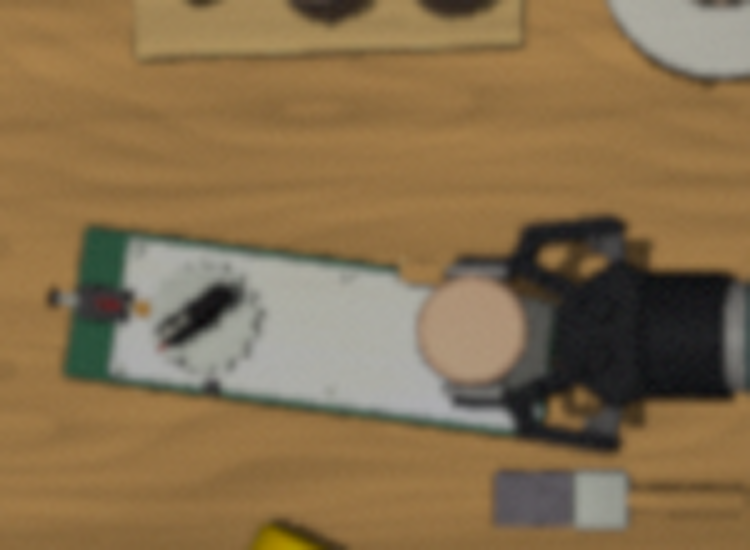

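```bash
python3 - <<'E'
from h import *
np.set_printoptions(precision=2,suppress=True)
a=cv2.imread('pics/raw_top0.png');g=cv2.cvtColor(a,6)
m=(g<45).astype(np.uint8)[205:235,262:290].copy(); n,l,st,ce=cv2.connectedComponentsWithStats(m); i=1+np.argmax(st[1:,4]); p=ce[i]+[262,205]; print('peg px',p,st[i],unproj('top',p,144))
b=cv2.imread('pics/raw_t2.png'); h=cv2.cvtColor(b,cv2.COLOR_BGR2HSV)
m=((b[...,2]>150)&(b[...,2].astype(int)-b[...,1]>25)&(h[...,1]<120)).astype(np.uint8)[200:235,255:295].copy(); n,l,st,ce=cv2.connectedComponentsWithStats(m); i=1+np.argmax(st[1:,4]); p=ce[i]+[255,200]; print('cup px',p,st[i],unproj('top',p,319),proj('top',[501.2,.9,319]))
E
```

```text
peg px [274.85 219.51] [ 8 10 11 11 96] [499.21  -1.42 144.  ]
cup px [275.48 213.11] [ 10   6  19  19 193] [509.83  -4.76 319.  ] (np.float64(273.54412668001225), np.float64(216.2087022125922))
```

>>> servo_tool:
  rows:
    - {"dx": 0.0063, "dy": -0.0232, "dz": -0.0013, "wx": 0, "wy": 0, "wz": 0, "fingers": 1}
    - {"dx": 0.0063, "dy": -0.0232, "dz": -0.0013, "wx": 0, "wy": 0, "wz": 0, "fingers": 1}
    - {"dx": 0.0063, "dy": -0.0232, "dz": 0, "wx": 0, "wy": 0, "wz": 0, "fingers": 1}
    - {"dx": 0.0063, "dy": -0.0232, "dz": 0, "wx": 0, "wy": 0, "wz": 0, "fingers": 1}
    - {"dx": 0.0063, "dy": -0.0232, "dz": 0, "wx": 0, "wy": 0, "wz": 0, "fingers": 1}

```text
clock: 12.18
eef_pos: [499.8, 23.0, 190.0]
tool_rot: [1.571, 0.261, 1.521]
force: [0.2, 0.0, -1.1]
width: 61.4
```

```bash
python3 - <<'E'
from h import *
np.set_printoptions(precision=3,suppress=True)
s=ctrl.read_state(); R=toolR(s);print(s['clock'],s['eef_pos'],s['force'],s['torque'],s['width'])
b=s['eef_pos']+R@[-30.2,31.2,0]; print('base',b)
save('scene','s3.png',(230,140,340,230),6);save('top','t3.png',(230,180,320,250),7)
E
```

```text
12.175 [499.807  23.039 189.978] [ 0.17   0.041 -1.136] [-1.293  0.066 -0.003] 61.40810565184107
base [498.768   1.956 227.924]
```

View pics/s3.png

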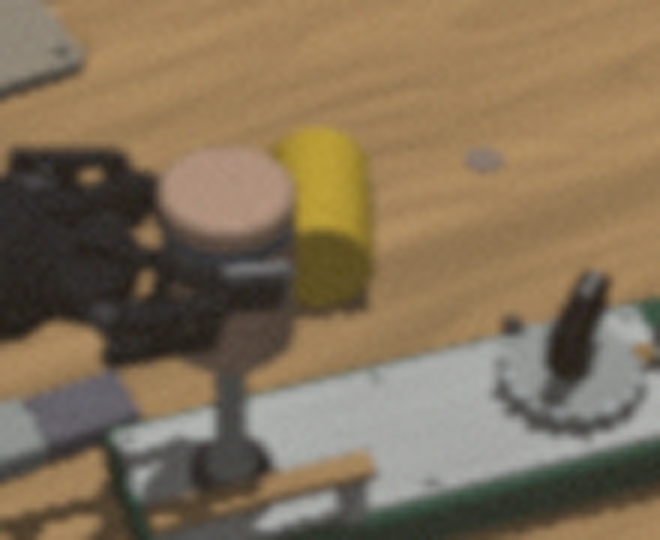

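>>> servo_tool:
  rows:
    - {"dx": 0.0056, "dy": -0.0209, "dz": 0, "wx": 0, "wy": 0, "wz": 0, "fingers": 1}
    - {"dx": 0.0056, "dy": -0.0209, "dz": 0, "wx": 0, "wy": 0, "wz": 0, "fingers": 1}
    - {"dx": 0.0056, "dy": -0.0209, "dz": 0, "wx": 0, "wy": 0, "wz": 0, "fingers": 1}
    - {"dx": 0.0056, "dy": -0.0209, "dz": 0, "wx": 0, "wy": 0, "wz": 0, "fingers": 1}
    - {"dx": 0, "dy": 0, "dz": 0, "wx": 0, "wy": 0, "wz": 0, "fingers": 1}

```text
clock: 12.9
eef_pos: [499.4, 23.0, 125.2]
tool_rot: [1.573, 0.261, 1.521]
force: [0.4, 0.8, -1.4]
width: 61.2
```

>>> servo_tool:
  rows:
    - {"dx": 0.0014, "dy": -0.0052, "dz": 0, "wx": 0, "wy": 0, "wz": 0, "fingers": 1}
    - {"dx": 0.0007, "dy": -0.0026, "dz": 0, "wx": 0, "wy": 0, "wz": 0, "fingers": 1}
    - {"dx": 0, "dy": 0, "dz": 0, "wx": 0, "wy": 0, "wz": 0, "fingers": 1}

```text
clock: 13.28
eef_pos: [499.8, 23.0, 120.7]
tool_rot: [1.57, 0.262, 1.521]
force: [-0.3, -1.3, -1.7]
width: 61.8
```

>>> servo_tool:
  rows:
    - {"dx": 0.001, "dy": -0.0039, "dz": 0, "wx": 0, "wy": 0, "wz": 0, "fingers": 1}
    - {"dx": 0.0007, "dy": -0.0026, "dz": 0, "wx": 0, "wy": 0, "wz": 0, "fingers": 1}
    - {"dx": 0, "dy": 0, "dz": 0, "wx": 0, "wy": 0, "wz": 0, "fingers": 1}

```text
clock: 13.65
eef_pos: [499.7, 23.0, 115.3]
tool_rot: [1.571, 0.262, 1.521]
force: [-0.1, 0.4, -1.6]
width: 61.7
```

>>> servo_tool:
  rows:
    - {"dx": 0.0005, "dy": -0.0019, "dz": 0, "wx": 0, "wy": 0, "wz": 0, "fingers": 1}
    - {"dx": 0, "dy": 0, "dz": 0, "wx": 0, "wy": 0, "wz": 0, "fingers": 1}

```text
clock: 13.9
eef_pos: [499.8, 23.0, 113.9]
tool_rot: [1.571, 0.262, 1.521]
force: [-0.6, -0.0, -1.6]
width: 61.4
```

>>> servo_tool:
  rows:
    - {"dx": 0.0005, "dy": -0.0019, "dz": 0, "wx": 0, "wy": 0, "wz": 0, "fingers": 1}
    - {"dx": 0, "dy": 0, "dz": 0, "wx": 0, "wy": 0, "wz": 0, "fingers": 1}

```text
clock: 14.15
eef_pos: [499.7, 22.9, 112.4]
tool_rot: [1.571, 0.262, 1.521]
force: [0.7, -0.5, -1.6]
width: 61.2
```

```bash
python3 - <<'E'
from h import *
np.set_printoptions(precision=3,suppress=True)
s=ctrl.read_state(); R=toolR(s);print(s['clock'],s['eef_pos'],s['force'],s['torque'],s['width'])
b=s['eef_pos']+R@[-30.2,31.2,0]; print('base',b)
save('scene','s4.png',(230,140,340,230),6)
E
```

```text
14.15 [499.743  22.937 112.381] [ 0.712 -0.499 -1.552] [-1.32   0.054 -0.006] 61.24709749935007
base [498.699   1.868 150.334]
```

View pics/s4.png

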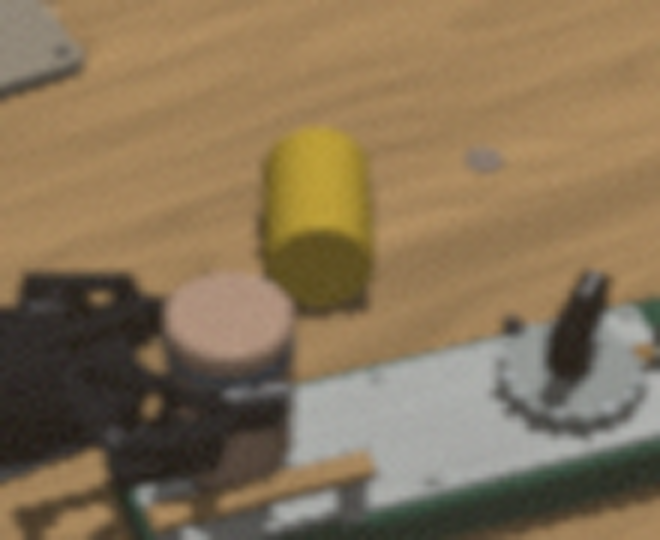

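>>> servo_tool:
  rows:
    - {"dx": 0.0004, "dy": -0.0015, "dz": 0, "wx": 0, "wy": 0, "wz": 0, "fingers": 1}
    - {"dx": 0, "dy": 0, "dz": 0, "wx": 0, "wy": 0, "wz": 0, "fingers": 1}

```text
clock: 14.45
eef_pos: [499.8, 23.1, 112.0]
tool_rot: [1.57, 0.261, 1.521]
force: [0.4, -0.7, 1.9]
width: 61.3
```

>>> servo_tool:
  rows:
    - {"dx": 0.0004, "dy": -0.0015, "dz": 0, "wx": 0, "wy": 0, "wz": 0, "fingers": 1}
    - {"dx": 0, "dy": 0, "dz": 0, "wx": 0, "wy": 0, "wz": 0, "fingers": 1}

```text
clock: 14.7
eef_pos: [499.9, 23.2, 112.0]
tool_rot: [1.57, 0.259, 1.521]
force: [-1.3, -3.8, 6.4]
width: 61.6
```

>>> servo_tool:
  rows:
    - {"dx": -0.0003, "dy": 0.001, "dz": 0, "wx": 0, "wy": 0, "wz": 0, "fingers": 1}
    - {"dx": 0, "dy": 0, "dz": 0, "wx": 0, "wy": 0, "wz": 0, "fingers": 0.3}
    - {"dx": 0, "dy": 0, "dz": 0, "wx": 0, "wy": 0, "wz": 0, "fingers": 0}
    - {"dx": 0, "dy": 0, "dz": 0, "wx": 0, "wy": 0, "wz": 0, "fingers": 0}
    - {"dx": 0, "dy": 0, "dz": 0, "wx": 0, "wy": 0, "wz": 0, "fingers": 0}

```text
clock: 15.32
eef_pos: [499.7, 23.0, 110.5]
tool_rot: [1.571, 0.262, 1.521]
force: [-0.5, 0.2, 0.4]
width: 85.3
```

```bash
python3 - <<'E'
from h import *
np.set_printoptions(precision=3,suppress=True)
s=ctrl.read_state(); R=toolR(s);print(s['clock'],s['eef_pos'],s['force'],s['torque'],s['width'])
save('wrist','w9.png'); save('top','t4.png',(230,180,320,250),7)
E
```

```text
15.325 [499.683  22.967 110.544] [-0.472  0.17   0.414] [-0.994  0.022  0.045] 85.33804047217522
```

View pics/w9.png

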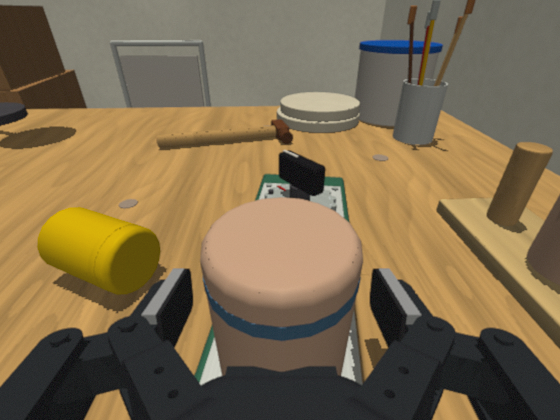

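View pics/t4.png

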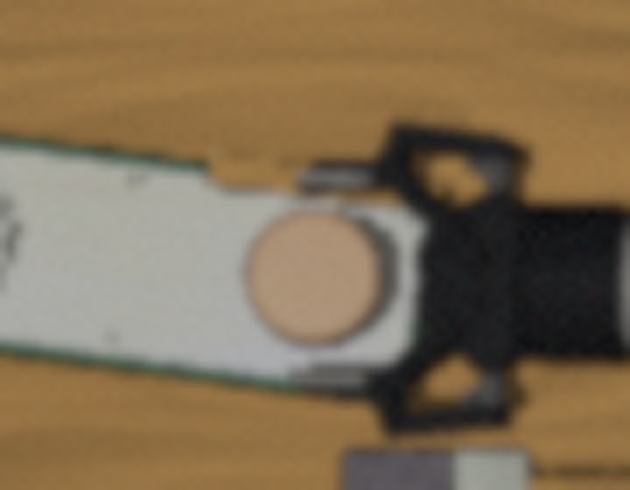

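>>> servo_tool:
  rows:
    - {"dx": -0.02, "dy": 0, "dz": 0, "wx": 0, "wy": 0, "wz": 0, "fingers": 0}
    - {"dx": -0.05, "dy": 0, "dz": 0, "wx": 0, "wy": 0, "wz": 0, "fingers": 0}
    - {"dx": -0.06, "dy": 0, "dz": 0, "wx": 0, "wy": 0, "wz": 0, "fingers": 0}
    - {"dx": -0.0139, "dy": 0.0515, "dz": 0, "wx": 0, "wy": 0, "wz": 0, "fingers": 0}
    - {"dx": -0.0139, "dy": 0.0515, "dz": 0, "wx": 0, "wy": 0, "wz": 0, "fingers": 0}

```text
clock: 16.05
eef_pos: [495.1, -73.0, 217.2]
tool_rot: [1.571, 0.262, 1.519]
force: [-0.1, 0.8, 0.6]
width: 85.3
```

>>> servo_tool:
  rows:
    - {"dx": -0.0139, "dy": 0.0515, "dz": 0, "wx": 0, "wy": 0, "wz": 0, "fingers": 0}
    - {"dx": -0.0139, "dy": 0.0515, "dz": 0, "wx": 0, "wy": 0, "wz": 0, "fingers": 0}
    - {"dx": 0, "dy": 0, "dz": 0, "wx": 0, "wy": 0, "wz": 0, "fingers": 0}
    - {"dx": 0, "dy": 0, "dz": 0, "wx": 0, "wy": 0, "wz": 0, "fingers": 0}

```text
clock: 16.55
eef_pos: [494.8, -72.3, 295.7]
tool_rot: [1.571, 0.263, 1.52]
force: [-0.3, -0.5, -0.4]
width: 85.6
```

```bash
python3 - <<'E'
from kin import *
np.set_printoptions(precision=3,suppress=True)
s=ctrl.read_state(); R=toolR(s);print(s['clock'],s['eef_pos'],s['qpos'],s['force'],s['width'])
im=save('top','t5.png',(180,170,320,250),5); save('wrist','w10.png'); save('scene','s5.png',(230,140,340,230),6)
W=np.array([336.402,558.893,382.3,349.818,-11.592,-16.489])
# bar direction from w3
import pickle
C=pickle.load(open('w3cam.pkl','rb'))[0]
def up(px,z):
    f,cx,cy,R,t=C
    d=R.T@np.array([(px[0]-cx)/f,(px[1]-cy)/f,1]); o=-R.T@t
    return o+d*(z-o[2])/d[2]
e1=up((263.4,33),101);e2=up((295,75),101); print(e1,e2,(e1+e2)/2,np.linalg.norm(e1-e2),'angle of -x half',np.degrees(np.arctan2(*(e1-e2)[1::-1])))
m=up((225+172/5,171/5),54); print('mark',m, np.degrees(np.arctan2(m[1]-189.5,m[0]-530.4)))
for az in (0,180):
  pass
E
```

```text
16.55 [494.802 -72.257 295.653] [ 1.098  0.975 -0.764  1.698 -0.573  1.312  0.694] [-0.253 -0.543 -0.45 ] 85.55829730821476
[515.641 207.32  101.   ] [545.161 165.662 101.   ] [530.401 186.491 101.   ] 51.05693861685353 angle of -x half 125.3218236698813
mark [509.371 216.53   54.   ] 127.88242708680717
```

View pics/w10.png

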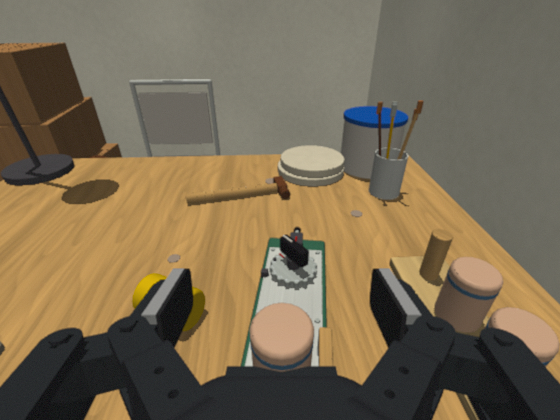

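View pics/s5.png

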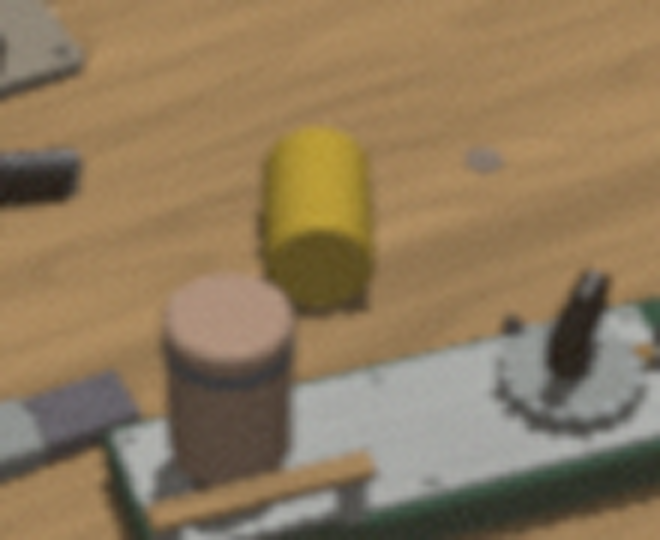

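>>> servo_tool:
  rows:
    - {"dx": 0.017, "dy": 0.0046, "dz": 0.0026, "wx": 0, "wy": 0, "wz": -0.96, "fingers": 0}
    - {"dx": 0.0165, "dy": 0.0062, "dz": 0.0026, "wx": 0, "wy": 0, "wz": -0.96, "fingers": 0}
    - {"dx": 0.0157, "dy": 0.0079, "dz": 0.0026, "wx": 0, "wy": 0, "wz": -0.96, "fingers": 0}
    - {"dx": 0.0149, "dy": 0.0094, "dz": 0.0026, "wx": 0, "wy": 0, "wz": -0.96, "fingers": 0}
    - {"dx": 0.0138, "dy": 0.0109, "dz": 0.0026, "wx": 0, "wy": 0, "wz": -0.96, "fingers": 0}

```text
clock: 17.32
eef_pos: [507.9, -5.8, 295.8]
tool_rot: [1.572, 0.767, 1.522]
force: [0.2, 0.4, -0.1]
width: 85.4
```

>>> servo_tool:
  rows:
    - {"dx": 0.0127, "dy": 0.0122, "dz": 0.0026, "wx": 0, "wy": 0, "wz": -0.96, "fingers": 0}
    - {"dx": 0.0114, "dy": 0.0134, "dz": 0.0026, "wx": 0, "wy": 0, "wz": -0.96, "fingers": 0}
    - {"dx": 0.01, "dy": 0.0145, "dz": 0.0026, "wx": 0, "wy": 0, "wz": -0.96, "fingers": 0}
    - {"dx": 0.0085, "dy": 0.0154, "dz": 0.0026, "wx": 0, "wy": 0, "wz": -0.96, "fingers": 0}
    - {"dx": 0.0069, "dy": 0.0162, "dz": 0.0026, "wx": 0, "wy": 0, "wz": -0.96, "fingers": 0}

```text
clock: 17.95
eef_pos: [520.8, 59.7, 295.9]
tool_rot: [1.575, 1.27, 1.525]
force: [0.3, -0.0, -0.3]
width: 85.6
```

>>> servo_tool:
  rows:
    - {"dx": 0.0052, "dy": 0.0168, "dz": 0.0026, "wx": 0, "wy": 0, "wz": -0.96, "fingers": 0}
    - {"dx": 0.0035, "dy": 0.0172, "dz": 0.0026, "wx": 0, "wy": 0, "wz": -0.96, "fingers": 0}
    - {"dx": 0.0018, "dy": 0.0175, "dz": 0.0026, "wx": 0, "wy": 0, "wz": -0.98, "fingers": 0}
    - {"dx": 0, "dy": 0, "dz": 0, "wx": 0, "wy": 0, "wz": 0, "fingers": 0}
    - {"dx": 0, "dy": 0, "dz": 0, "wx": 0, "wy": 0, "wz": 0, "fingers": 0}

```text
clock: 18.58
eef_pos: [528.4, 97.9, 295.6]
tool_rot: [-2.951, 1.569, -3.001]
force: [0.4, -0.6, -0.8]
width: 85.3
```

```bash
python3 - <<'E'
from kin import *
np.set_printoptions(precision=3,suppress=True)
s=ctrl.read_state(); R=toolR(s);print(s['clock'],s['eef_pos'],s['qpos'],s['force'],s['width'],R)
W=np.array([336.402,558.893,382.3,349.818,-11.592,-16.489])
q=s['qpos']
for a in (36,15,-8,-31.5,-40):
    z=np.array([np.cos(np.radians(a)),np.sin(np.radians(a)),0]);x=np.array([0,0,-1.]);RR=np.column_stack([x,np.cross(z,x),z])
    print(a,IK(np.array([528.5,189,70]),RR,W,q))
save('wrist','w11.png'); import pickle; pickle.dump([cam('wrist')],open('w11cam.pkl','wb'))
E
```

```text
18.575 [528.437  97.925 295.62 ] [ 0.02   0.415 -0.368  1.738  0.171  1.022 -0.459] [ 0.366 -0.585 -0.839] 85.33491223090562 [[-0.002  0.05   0.999]
 [-0.     0.999 -0.05 ]
 [-1.    -0.    -0.002]]
36 (array([-0.133,  0.761, -0.407,  1.89 ,  0.51 ,  0.595, -0.241]), np.float64(0.00029794185780833085), np.float64(2.333656459919258e-06))
15 (array([-0.2  ,  0.746, -0.301,  1.892,  0.388,  0.561, -0.495]), np.float64(0.0003626357655150477), np.float64(3.0486835673249285e-06))
-8 (array([-0.276,  0.735, -0.182,  1.894,  0.241,  0.533, -0.76 ]), np.float64(0.00041421666641012486), np.float64(4.029508749908027e-06))
-31.5 (array([-0.354,  0.73 , -0.061,  1.897,  0.082,  0.517, -1.021]), np.float64(0.0004426294334634769), np.float64(5.026241908511244e-06))
-40 (array([-0.382,  0.73 , -0.018,  1.898,  0.025,  0.514, -1.115]), np.float64(0.0004493979141600215), np.float64(5.381092929923121e-06))
```

View pics/w11.png

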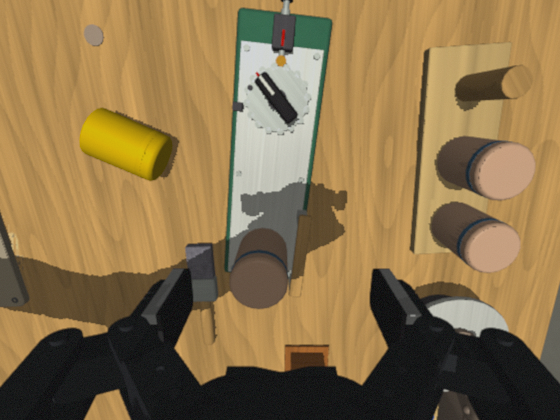

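```bash
python3 - <<'E'
from standfit import *
C=pickle.load(open('w11cam.pkl','rb'))[0]
import standfit; standfit.C=C
def up(px,z):
    f,cx,cy,R,t=C
    d=R.T@np.array([(px[0]-cx)/f,(px[1]-cy)/f,1]); o=-R.T@t
    return o+d*(z-o[2])/d[2]
im=cv2.imread('pics/raw_w11.png')
ov=cv2.resize(im[50:150,225:325],None,fx=6,fy=6,interpolation=cv2.INTER_CUBIC)
x,y=530.4,189.3
psi=np.radians(-9); stand=np.array([x,y])
def draw(P,col): cv2.polylines(ov,[((pj(P)-[225,50]+.5)*6-0).astype(np.int32)],False,col,1)
t=np.linspace(0,6.3,80); draw(np.column_stack([x+40*np.cos(t),y+40*np.sin(t),0*t+54]),(0,0,255))
a=np.radians(126-180); c,s=np.cos(a),np.sin(a)
b=np.array([[-28,-8],[28,-8],[28,8],[-28,8],[-28,-8]])@np.array([[c,s],[-s,c]])
draw(np.column_stack([b[:,0]+x,b[:,1]+y,0*b[:,0]+101]),(0,255,255))
cv2.imwrite('pics/ov2.png',ov)
E
```

```text
(no output)
```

View pics/ov2.png

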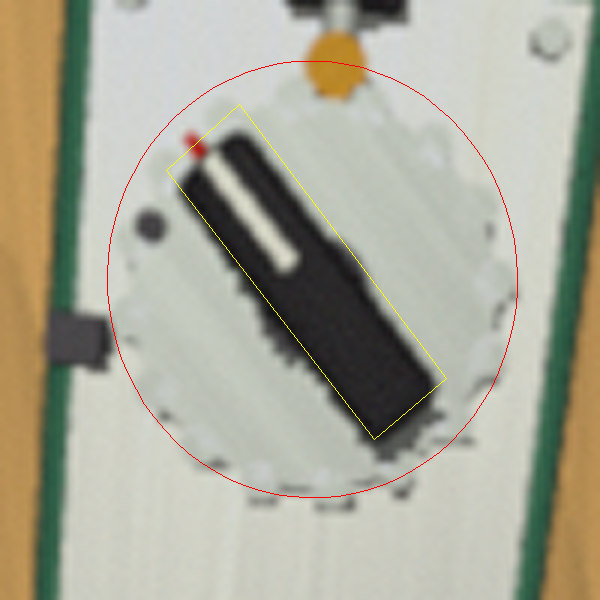

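>>> servo_tool:
  rows:
    - {"dx": 0.0257, "dy": 0.0171, "dz": -0.0009, "wx": -0.926, "wy": 0, "wz": 0, "fingers": 0}
    - {"dx": 0.0257, "dy": 0.0171, "dz": 0.0008, "wx": -0.926, "wy": 0, "wz": 0, "fingers": 0}
    - {"dx": 0.0257, "dy": 0.0169, "dz": 0.0024, "wx": -0.926, "wy": 0, "wz": 0, "fingers": 0}
    - {"dx": 0.0257, "dy": 0.0166, "dz": 0.0041, "wx": -0.926, "wy": 0, "wz": 0, "fingers": 0}
    - {"dx": 0.0257, "dy": 0.0161, "dz": 0.0057, "wx": -0.926, "wy": 0, "wz": 0, "fingers": 0}

```text
clock: 19.25
eef_pos: [529.2, 160.6, 199.2]
tool_rot: [-3.111, 1.57, -2.677]
force: [0.2, -0.2, -0.0]
width: 85.4
```

>>> servo_tool:
  rows:
    - {"dx": 0.0257, "dy": 0.0155, "dz": 0.0072, "wx": -0.926, "wy": 0, "wz": 0, "fingers": 0}
    - {"dx": 0.0257, "dy": 0.0147, "dz": 0.0087, "wx": -0.926, "wy": 0, "wz": 0, "fingers": 0}
    - {"dx": 0, "dy": 0, "dz": 0, "wx": 0, "wy": 0, "wz": 0, "fingers": 0}
    - {"dx": 0, "dy": 0, "dz": 0, "wx": 0, "wy": 0, "wz": 0, "fingers": 0}

```text
clock: 19.75
eef_pos: [529.5, 186.7, 161.9]
tool_rot: [-1.823, 1.57, -1.198]
force: [0.0, 0.0, -0.2]
width: 85.3
```

```bash
python3 - <<'E'
from h import *
np.set_printoptions(precision=3,suppress=True)
s=ctrl.read_state(); R=toolR(s);print(s['clock'],s['eef_pos'],s['qpos'],s['force'],R, np.degrees(np.arctan2(R[1,2],R[0,2])))
im=save('wrist','w12.png')
# project knob point lines
c=s['eef_pos'].copy();
print([proj('wrist',[528.5+1.9,187.5,z]) for z in (54,101)], proj('wrist',s['eef_pos']-[0,0,80]))
E
```

```text
19.75 [529.498 186.689 161.898] [-0.077  0.63  -0.483  1.83   0.4    0.78  -0.146] [ 0.026  0.027 -0.234] [[ 0.    -0.585  0.811]
 [-0.001  0.811  0.585]
 [-1.    -0.001 -0.   ]] 35.80863309269695
[(np.float64(281.09985261081994), np.float64(205.01706758197037)), (np.float64(281.1606733741099), np.float64(224.51413170509764))] (np.float64(279.5573874961302), np.float64(215.85900727837327))
```

View pics/w12.png

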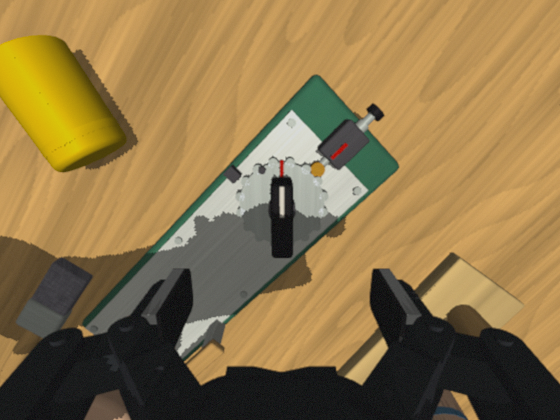

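```bash
python3 - <<'E'
from h import *
im=cv2.imread('pics/raw_w12.png'); k=5
o=cv2.resize(im[140:270,220:345],None,fx=k,fy=k,interpolation=cv2.INTER_CUBIC)
o=np.clip(o.astype(float)*1.5,0,255).astype(np.uint8)
def draw(P,col): cv2.polylines(o,[((np.array([proj('wrist',p) for p in P])-[220,140]+.5)*k).astype(np.int32)],False,col,1)
x,y=530.4,187.5; t=np.linspace(0,6.3,80)
draw(np.column_stack([x+40*np.cos(t),y+40*np.sin(t),0*t+54]),(0,0,255))
a=np.radians(126-180); c,s=np.cos(a),np.sin(a)
b=np.array([[-28,-8],[28,-8],[28,8],[-28,8],[-28,-8]])@np.array([[c,s],[-s,c]])
draw(np.column_stack([b[:,0]+x,b[:,1]+y,0*b[:,0]+101]),(0,255,255))
cv2.imwrite('pics/ov3.png',o[:600])
E
```

```text
(no output)
```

View pics/ov3.png

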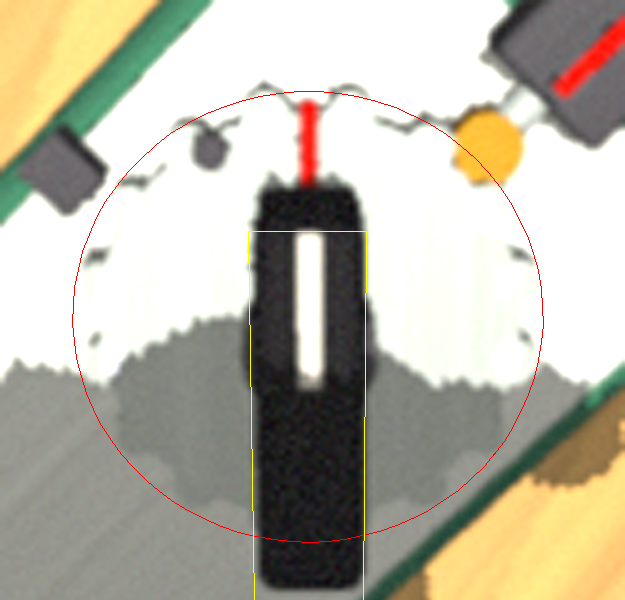

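```bash
python3 - <<'E'
from h import *
u=np.array([-.588,.809,0]); c=np.array([530.4,187.5,0])
for o,z in [(40,54),(28,71),(28,101),(-28,101),(-25,101),(25,71),(25,101),(24,101)]: print(o,z,np.round(proj('wrist',c+o*u+[0,0,z]),1))
im=ctrl.read_state()['eef_pos'];print(im)
E
```

```text
40 54 [280.9 157.8]
28 71 [281.  176.7]
28 101 [281.  185.8]
-28 101 [281.3 260.2]
-25 101 [281.3 256.5]
25 71 [281.  180.5]
25 101 [281.  190.1]
24 101 [281.1 191.5]
[529.69848803 186.93373797 162.22232377]
```

>>> servo_tool:
  rows:
    - {"dx": 0.03, "dy": 0, "dz": 0, "wx": 0, "wy": 0, "wz": 0, "fingers": 0}
    - {"dx": 0.035, "dy": 0, "dz": 0, "wx": 0, "wy": 0, "wz": 0, "fingers": 0}
    - {"dx": 0.035, "dy": 0, "dz": 0, "wx": 0, "wy": 0, "wz": 0, "fingers": 0}
    - {"dx": 0.0225, "dy": 0, "dz": 0, "wx": 0, "wy": 0, "wz": 0, "fingers": 0}
    - {"dx": 0, "dy": 0, "dz": 0, "wx": 0, "wy": 0, "wz": 0, "fingers": 0}

```text
clock: 20.42
eef_pos: [528.7, 187.8, 69.2]
tool_rot: [-3.078, 1.569, -2.45]
force: [-0.7, -0.4, 0.7]
width: 85.2
```

```bash
python3 - <<'E'
from h import *
np.set_printoptions(precision=3,suppress=True)
s=ctrl.read_state(); R=toolR(s);print(s['clock'],s['eef_pos'],s['force'],s['torque'],R, np.degrees(np.arctan2(R[1,2],R[0,2])))
save('wrist','w13.png')
E
```

```text
20.425 [528.658 187.759  69.219] [-0.658 -0.374  0.696] [ 0.082 -0.006 -0.001] [[-0.001 -0.588  0.809]
 [-0.001  0.809  0.588]
 [-1.    -0.    -0.001]] 35.99434557541615
```

View pics/w13.png

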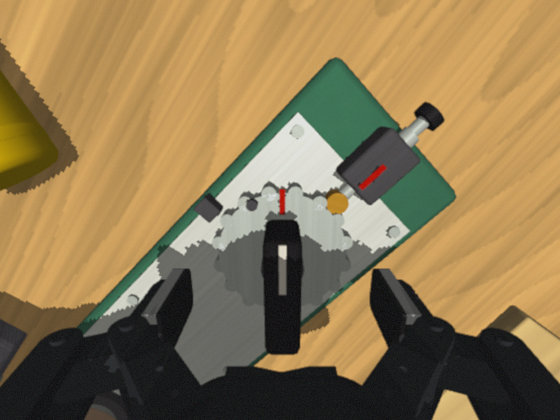

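>>> servo_tool:
  rows:
    - {"dx": 0, "dy": 0, "dz": 0, "wx": 0, "wy": 0, "wz": 0, "fingers": 0.5}
    - {"dx": 0, "dy": 0, "dz": 0, "wx": 0, "wy": 0, "wz": 0, "fingers": 1}
    - {"dx": 0, "dy": 0, "dz": 0, "wx": 0, "wy": 0, "wz": 0, "fingers": 1}
    - {"dx": 0, "dy": 0, "dz": 0, "wx": 0, "wy": 0, "wz": 0, "fingers": 1}
    - {"dx": 0, "dy": 0, "dz": 0, "wx": 0, "wy": 0, "wz": 0, "fingers": 1}

```text
clock: 21.1
eef_pos: [529.0, 188.4, 70.3]
tool_rot: [-1.218, 1.57, -0.589]
force: [-1.7, -1.1, 4.2]
width: 15.9
```

>>> servo_tool:
  rows:
    - {"dx": 0, "dy": 0, "dz": 0, "wx": 0, "wy": 0, "wz": 0, "fingers": 1}
    - {"dx": 0, "dy": 0, "dz": 0, "wx": 0, "wy": 0, "wz": 0, "fingers": 1}
    - {"dx": 0, "dy": 0, "dz": 0, "wx": 0, "wy": 0, "wz": 0, "fingers": 1}
    - {"dx": 0, "dy": 0, "dz": 0, "wx": 0, "wy": 0, "wz": 0, "fingers": 1}

```text
clock: 21.6
eef_pos: [529.0, 188.4, 70.4]
tool_rot: [-1.148, 1.57, -0.519]
force: [-1.1, -0.8, 6.2]
width: 16.4
```

```bash
cat > st.py <<'E'
from h import *
np.set_printoptions(precision=3,suppress=True)
s=ctrl.read_state(); R=toolR(s);print(s['clock'],s['eef_pos'],'F',s['force'],'T',s['torque'],'w',s['width'],'az',np.degrees(np.arctan2(R[1,2],R[0,2])),'q',s['qpos'])
E
python3 st.py; python3 -c "
from h import *
save('wrist','w14.png')"
```

```text
21.6 [528.998 188.354  70.355] F [-1.08  -0.844  6.243] T [-0.161  0.313  0.014] w 16.423371838351127 az 36.03720295310564 q [-0.139  0.759 -0.396  1.89   0.498  0.591 -0.229]
```

View pics/w14.png

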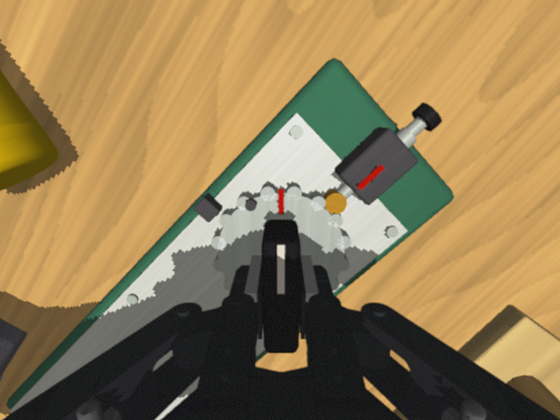

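>>> servo_tool:
  rows:
    - {"dx": 0, "dy": 0, "dz": 0, "wx": 0.67, "wy": 0, "wz": 0, "fingers": 1}
    - {"dx": 0, "dy": 0, "dz": 0, "wx": 0.67, "wy": 0, "wz": 0, "fingers": 1}
    - {"dx": 0, "dy": 0, "dz": 0, "wx": 0, "wy": 0, "wz": 0, "fingers": 1}

```text
clock: 22.02
eef_pos: [528.7, 188.2, 70.3]
tool_rot: [-1.915, 1.57, -1.427]
force: [-1.5, -1.4, 5.4]
width: 15.9
```

```bash
python3 st.py
```

```text
22.025 [528.741 188.22   70.313] F [-1.537 -1.428  5.375] T [-0.177  0.323  0.003] w 15.94404637151862 az 27.97744712458521 q [-0.163  0.753 -0.358  1.891  0.455  0.578 -0.33 ]
```

>>> servo_tool:
  rows:
    - {"dx": 0, "dy": 0, "dz": 0, "wx": 0.67, "wy": 0, "wz": 0, "fingers": 1}
    - {"dx": 0, "dy": 0, "dz": 0, "wx": 0.67, "wy": 0, "wz": 0, "fingers": 1}
    - {"dx": 0, "dy": 0, "dz": 0, "wx": 0, "wy": 0, "wz": 0, "fingers": 1}

```text
clock: 22.4
eef_pos: [528.5, 188.1, 70.3]
tool_rot: [-2.227, 1.57, -1.879]
force: [-2.9, -1.7, 5.9]
width: 16.1
```

```bash
python3 st.py
```

```text
22.4 [528.543 188.098  70.317] F [-2.915 -1.743  5.865] T [-0.275  0.471 -0.034] w 16.06287702641216 az 19.916495922822335 q [-0.187  0.748 -0.321  1.892  0.412  0.567 -0.431]
```

>>> servo_tool:
  rows:
    - {"dx": 0, "dy": 0, "dz": 0, "wx": 0.57, "wy": 0, "wz": 0, "fingers": 1}
    - {"dx": 0, "dy": 0, "dz": 0, "wx": 0.5, "wy": 0, "wz": 0, "fingers": 1}
    - {"dx": 0, "dy": 0, "dz": 0, "wx": 0, "wy": 0, "wz": 0, "fingers": 1}

```text
clock: 22.78
eef_pos: [528.3, 188.1, 70.3]
tool_rot: [-2.335, 1.57, -2.099]
force: [-2.7, -1.3, 6.8]
width: 16.0
```

```bash
python3 st.py; python3 -c "
from h import *
save('wrist','w15.png')"
```

```text
22.775 [528.345 188.053  70.322] F [-2.683 -1.294  6.847] T [-0.288  0.486  0.014] w 16.04412355558369 az 13.521718605795538 q [-0.205  0.744 -0.291  1.893  0.376  0.559 -0.51 ]
```

View pics/w15.png

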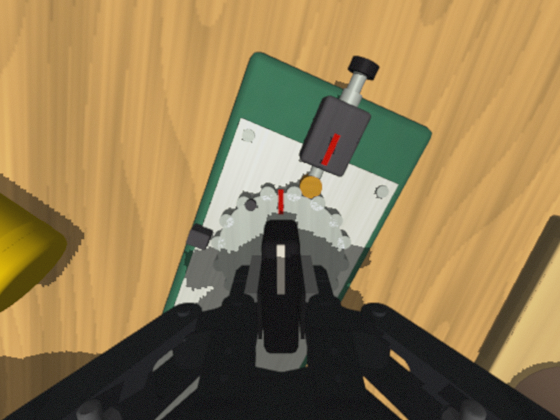

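>>> servo_tool:
  rows:
    - {"dx": 0, "dy": 0, "dz": 0, "wx": 0.75, "wy": 0, "wz": 0, "fingers": 1}
    - {"dx": 0, "dy": 0, "dz": 0, "wx": 0, "wy": 0, "wz": 0, "fingers": 1}

```text
clock: 23.08
eef_pos: [528.2, 188.1, 70.3]
tool_rot: [-2.372, 1.569, -2.215]
force: [-2.3, -1.7, 6.6]
width: 16.1
```

```bash
python3 st.py
```

```text
23.075 [528.199 188.059  70.303] F [-2.299 -1.692  6.561] T [-0.304  0.588  0.02 ] w 16.098975230089422 az 9.02860193352362 q [-0.219  0.742 -0.27   1.893  0.351  0.554 -0.565]
```

>>> servo_tool:
  rows:
    - {"dx": 0, "dy": 0, "dz": 0, "wx": 0.75, "wy": 0, "wz": 0, "fingers": 1}
    - {"dx": 0, "dy": 0, "dz": 0, "wx": 0, "wy": 0, "wz": 0, "fingers": 1}

```text
clock: 23.32
eef_pos: [528.0, 188.0, 70.3]
tool_rot: [-2.416, 1.569, -2.337]
force: [-2.8, -0.9, 7.2]
width: 15.9
```

```bash
python3 st.py
```

```text
23.325 [528.041 188.01   70.291] F [-2.809 -0.924  7.24 ] T [-0.3    0.684  0.052] w 15.927495289611906 az 4.515848513165727 q [-0.232  0.74  -0.249  1.894  0.325  0.549 -0.619]
```

>>> servo_tool:
  rows:
    - {"dx": 0, "dy": 0, "dz": 0, "wx": 0.75, "wy": 0, "wz": 0, "fingers": 1}
    - {"dx": 0, "dy": 0, "dz": 0, "wx": 0, "wy": 0, "wz": 0, "fingers": 1}

```text
clock: 23.58
eef_pos: [527.9, 188.0, 70.3]
tool_rot: [-2.434, 1.569, -2.434]
force: [-3.9, -1.4, 6.3]
width: 16.2
```

```bash
python3 st.py
```

```text
23.575 [527.894 188.012  70.277] F [-3.891 -1.449  6.347] T [-0.272  0.726 -0.035] w 16.19045055445969 az 0.007372072112103901 q [-0.246  0.738 -0.228  1.894  0.299  0.544 -0.674]
```

>>> servo_tool:
  rows:
    - {"dx": 0, "dy": 0, "dz": 0, "wx": 0.75, "wy": 0, "wz": 0, "fingers": 1}
    - {"dx": 0, "dy": 0, "dz": 0, "wx": 0, "wy": 0, "wz": 0, "fingers": 1}

```text
clock: 23.82
eef_pos: [527.8, 188.0, 70.3]
tool_rot: [-2.444, 1.569, -2.522]
force: [-2.8, -1.9, 7.9]
width: 16.3
```

```bash
python3 st.py
```

```text
23.825 [527.787 188.008  70.28 ] F [-2.801 -1.928  7.895] T [-0.288  0.785 -0.086] w 16.252972335348137 az -4.504912308139604 q [-0.259  0.736 -0.207  1.895  0.273  0.54  -0.728]
```

>>> servo_tool:
  rows:
    - {"dx": 0, "dy": 0, "dz": 0, "wx": 0.75, "wy": 0, "wz": 0, "fingers": 1}
    - {"dx": 0, "dy": 0, "dz": 0, "wx": 0, "wy": 0, "wz": 0, "fingers": 1}

```text
clock: 24.08
eef_pos: [527.6, 188.1, 70.3]
tool_rot: [-2.41, 1.568, -2.567]
force: [-2.9, -0.9, 7.5]
width: 16.0
```

```bash
python3 st.py; python3 -c "
from h import *
save('wrist','w16.png')"
```

```text
24.075 [527.65  188.054  70.286] F [-2.876 -0.949  7.507] T [-0.186  0.834 -0.081] w 16.04277857018731 az -8.982647165035647 q [-0.272  0.735 -0.187  1.895  0.247  0.536 -0.782]
```

View pics/w16.png

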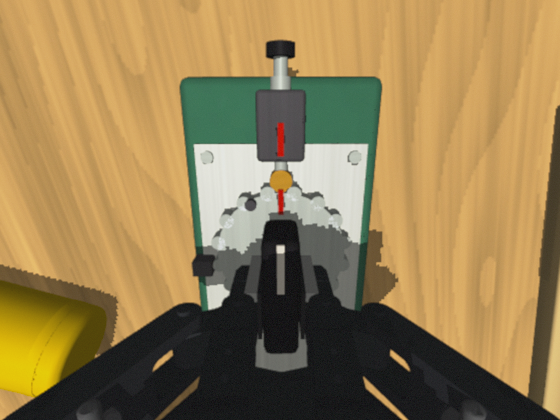

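>>> servo_tool:
  rows:
    - {"dx": 0, "dy": 0, "dz": 0, "wx": 0, "wy": 0, "wz": 0, "fingers": 1}
    - {"dx": 0, "dy": 0, "dz": 0, "wx": 0, "wy": 0, "wz": 0, "fingers": 1}

```text
clock: 24.38
eef_pos: [527.6, 188.0, 70.3]
tool_rot: [-2.475, 1.568, -2.632]
force: [-3.8, -1.3, 8.0]
width: 15.9
```

```bash
python3 st.py; python3 -c "
from h import *
T=[]
for i in range(4):
    ctrl.get_image('wrist'); T.append(ctrl.read_state()['torque'])
print(np.round(T,3))"
```

```text
24.375 [527.627 188.021  70.281] F [-3.75  -1.259  8.011] T [-0.26   0.771 -0.046] w 15.946994841918162 az -8.956713905689787 q [-0.272  0.735 -0.187  1.895  0.247  0.536 -0.782]
[[-0.245  0.834  0.017]
 [-0.246  0.832 -0.045]
 [-0.282  0.816 -0.016]
 [-0.232  0.915 -0.01 ]]
```

>>> servo_tool:
  rows:
    - {"dx": 0, "dy": 0, "dz": 0, "wx": 0.75, "wy": 0, "wz": 0, "fingers": 1}
    - {"dx": 0, "dy": 0, "dz": 0, "wx": 0.75, "wy": 0, "wz": 0, "fingers": 1}
    - {"dx": 0, "dy": 0, "dz": 0, "wx": 0, "wy": 0, "wz": 0, "fingers": 1}

```text
clock: 24.95
eef_pos: [527.3, 188.1, 70.3]
tool_rot: [-2.343, 1.568, -2.657]
force: [-4.0, -2.1, 8.7]
width: 16.2
```

```bash
python3 st.py
```

```text
24.95 [527.318 188.104  70.273] F [-3.954 -2.119  8.689] T [-0.283  0.933  0.015] w 16.238730774729436 az -17.968836241701183 q [-0.299  0.732 -0.145  1.896  0.193  0.53  -0.889]
```

>>> servo_tool:
  rows:
    - {"dx": 0, "dy": 0, "dz": 0, "wx": 0.75, "wy": 0, "wz": 0, "fingers": 1}
    - {"dx": 0, "dy": 0, "dz": 0, "wx": 0.75, "wy": 0, "wz": 0, "fingers": 1}
    - {"dx": 0, "dy": 0, "dz": 0, "wx": 0, "wy": 0, "wz": 0, "fingers": 1}

```text
clock: 25.32
eef_pos: [527.1, 188.2, 70.3]
tool_rot: [-2.301, 1.568, -2.772]
force: [-5.6, -0.6, 8.2]
width: 16.2
```

```bash
python3 st.py
```

```text
25.325 [527.079 188.197  70.265] F [-5.565 -0.56   8.188] T [-0.187  1.033 -0.064] w 16.2322453543317 az -26.98691428162511 q [-0.326  0.73  -0.104  1.897  0.139  0.524 -0.995]
```

>>> servo_tool:
  rows:
    - {"dx": 0, "dy": 0, "dz": 0, "wx": 0.75, "wy": 0, "wz": 0, "fingers": 1}
    - {"dx": 0, "dy": 0, "dz": 0, "wx": 0, "wy": 0, "wz": 0, "fingers": 1}
    - {"dx": 0, "dy": 0, "dz": 0, "wx": 0, "wy": 0, "wz": 0, "fingers": 1}
    - {"dx": 0, "dy": 0, "dz": 0, "wx": 0, "wy": 0, "wz": 0, "fingers": 1}

```text
clock: 25.82
eef_pos: [527.0, 188.3, 70.3]
tool_rot: [-2.324, 1.567, -2.873]
force: [-5.3, -1.1, 8.4]
width: 16.4
```

```bash
python3 st.py; python3 -c "
from h import *
T=[]
for i in range(6):
    save('wrist','w17.png'); T.append(ctrl.read_state()['torque'])
print(np.round(T,3), np.mean(T,0))
save('scene','s6.png',(130,100,400,280),2.8);save('top','t6.png',(180,150,330,260),5)
f,cx,cy,R,t=cam('wrist')
print('mark meas',unproj('wrist',(0,0),54))
for d in ctrl.mark_of('index_mark','wrist')[:2]: print(d,unproj('wrist',d['point'],54))"
```

```text
25.825 [526.951 188.259  70.267] F [-5.305 -1.102  8.358] T [-0.155  1.12   0.007] w 16.44235617539593 az -31.43598602503455 q [-0.339  0.73  -0.084  1.898  0.112  0.522 -1.047]
[[-0.156  1.111 -0.02 ]
 [-0.217  1.096 -0.026]
 [-0.197  1.055 -0.021]
 [-0.196  1.062  0.027]
 [-0.185  1.102 -0.018]
 [-0.149  1.088  0.052]] [-1.83223273e-01  1.08560141e+00 -8.93989670e-04]
mark meas [488.55433051 358.86923617  54.        ]
{'point': [281.3, 181.3], 'conf': 0.74} [552.12660033 223.93774306  54.        ]
```

View pics/w17.png

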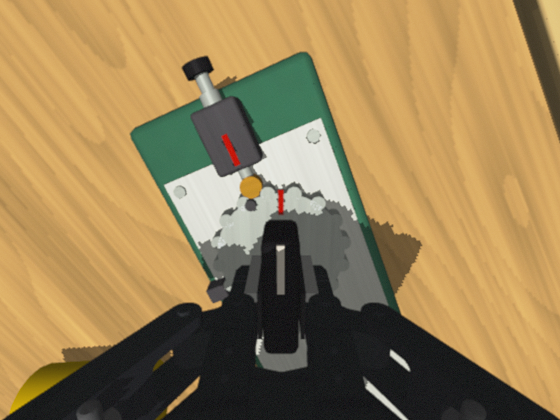

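View pics/s6.png

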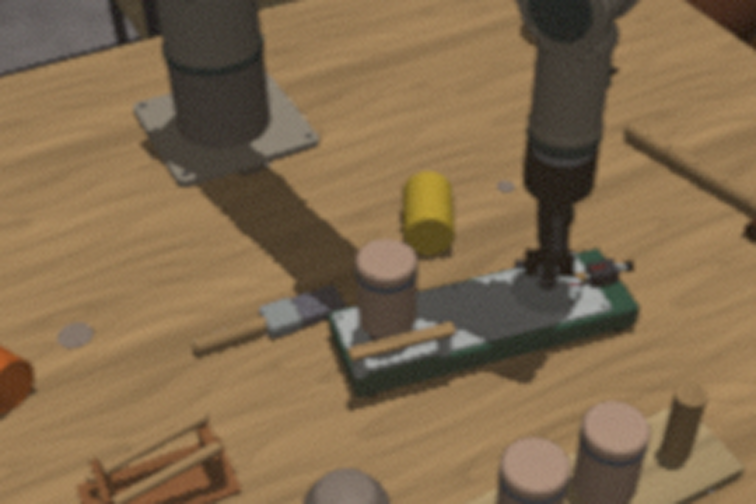

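View pics/t6.png

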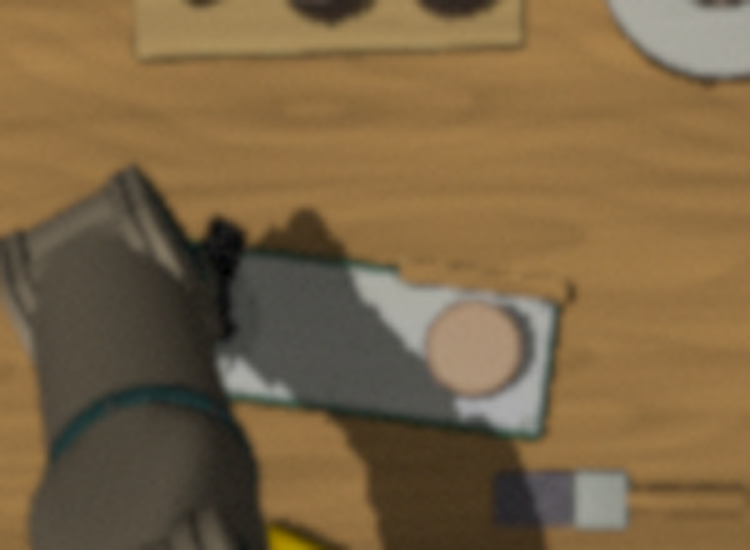

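```bash
python3 st.py; python3 -c "
from h import *
print(ctrl.finish_job())"
```

```text
26.275 [526.957 188.265  70.266] F [-5.332 -1.035  9.41 ] T [-0.118  1.071 -0.004] w 16.04318175980734 az -31.43703848279568 q [-0.339  0.73  -0.084  1.898  0.112  0.522 -1.047]
the job is handed in; nothing more can be done
None
```

The job is handed in at 26.3 s on the robot's clock. The pink, blue-banded cup is home on the peg, mouth down and released. The knob has been turned three clicks clockwise and is still held in the gripper.

**Cup:** I lowered it until it touched the peg with the tool at z = 112, about where it should be when home. Pressing on gave about 8 N upward with no more travel. The scene and top views afterwards show it upright on the stand.

**Knob angle:** the gripper turned 67.48° (36.04° to −31.44°) against the 67.5° that three clicks need. The red mark moved about 43 mm, where three clicks should give 44.

**Feel of the clicks:**
- **Second click:** resistance and then pull-in showed clearly.
- **First and third clicks:** these were weaker, with resistance barely above the roughly ±0.03 N m reading noise, so the count there rests on the angle and the mark as well.
- **At the final stop:** the torque about the knob's axis averages about 0.

**What did not quite agree:**
- The wrist camera's calibration is about 2 mm off sideways, which I corrected for.
- At the end a steady side load of about 5 N and an upward load of about 9 N remain on the gripped knob. I did not remove them.
- I saw nothing else on the bench moved, but did not check every item against the first pictures.

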